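# Prepare a mosaic place: mix the pieces, slide over the pan, draw a backing strip

## Task

Get this mosaic place ready: put every loose mosaic piece lying on the table into the aluminium pan with the others, then take the wooden stirrer from its cork coaster, stir the pieces in the pan for about three full wide turns with its foot down among them, and stand the stirrer upright on its coaster again. After the stirring, slide the pan over the table, never lifting it, onto the empty round white spot so that it sits centred there; and slide the top backing strip out of the wooden holder until its end hangs well over the open end (by about 6 cm, still lying level), then pinch that end by its sides and lay the strip flat on the middle of the black rubber mat, lengthwise along it. Keep all the pieces in the pan, leave the strip beneath in the holder, and do not disturb the brush, bottle, jar or tweezers.

Things in the scene. Friction and masses are not known exactly. Their poses are not given: they have to be found in the camera images.
- loose0: a loose piece to be loaded (some starts have only three or four of the five; absent ones have no pose): a chunky mosaic piece, a rounded square block 18 x 18 x 13 mm of plain glass, stone or ceramic, 12 g; origin at the centre of its underside, z up as it first lies, sides along x and y
- loose1: a loose piece to be loaded (some starts have only three or four of the five; absent ones have no pose): a chunky mosaic piece, a rounded square block 18 x 18 x 13 mm of plain glass, stone or ceramic, 12 g; origin at the centre of its underside, z up as it first lies, sides along x and y
- loose2: a loose piece to be loaded (some starts have only three or four of the five; absent ones have no pose): a chunky mosaic piece, a rounded square block 18 x 18 x 13 mm of plain glass, stone or ceramic, 12 g; origin at the centre of its underside, z up as it first lies, sides along x and y
- loose3: a loose piece to be loaded (some starts have only three or four of the five; absent ones have no pose): a chunky mosaic piece, a rounded square block 18 x 18 x 13 mm of plain glass, stone or ceramic, 12 g; origin at the centre of its underside, z up as it first lies, sides along x and y
- loose4: a loose piece to be loaded (some starts have only three or four of the five; absent ones have no pose): a chunky mosaic piece, a rounded square block 18 x 18 x 13 mm of plain glass, stone or ceramic, 12 g; origin at the centre of its underside, z up as it first lies, sides along x and y
- inpan0: one of three like pieces already in the pan: a chunky mosaic piece, a rounded square block 18 x 18 x 13 mm of plain glass, stone or ceramic, 12 g; origin at the centre of its underside, z up as it first lies, sides along x and y
- inpan1: one of three like pieces already in the pan: a chunky mosaic piece, a rounded square block 18 x 18 x 13 mm of plain glass, stone or ceramic, 12 g; origin at the centre of its underside, z up as it first lies, sides along x and y
- inpan2: one of three like pieces already in the pan: a chunky mosaic piece, a rounded square block 18 x 18 x 13 mm of plain glass, stone or ceramic, 12 g; origin at the centre of its underside, z up as it first lies, sides along x and y
- pan: round open aluminium pan, 550 g, loose on the table: 170 mm across at the foot, 190 mm at the rim, 50 mm high, walls 4 mm, floor 5 mm thick; inside floor about 162 mm across. Origin at the centre of its underside, z up. One straight black handle points along its +x, from 90 to 150 mm from the axis, 16 mm wide, 33 to 47 mm above the table
- pan_handle (a point): middle of the pan's handle, 120 mm from the pan's axis, 40 mm above the table; handle runs along the pan's x
- spot_start: flat round white spot with a grey border on the table, 220 mm across, about 1 mm thick, where the pan starts; origin at its centre
- spot_work: the like, empty round white spot, 220 mm across, where the pan must go; origin at its centre. Loose pieces may lie on it at first
- stirrer: wooden stirrer standing upright by itself: a round rod 16 mm thick and 125 mm tall with a heavier dark round foot 24 mm across and 10 mm high, 60 g; origin at the centre of the foot's underside, z along the rod
- coaster: flat round cork coaster with a dark border, 70 mm across, 1 mm thick (printed flat, its top counts as the table top), on which the stirrer stands; origin at its centre
- mat: black rubber mat fixed to the table, 200 mm along its x, 100 mm along its y, 3 mm thick; origin at the centre of its underside
- feeder: fixed plywood strip holder, 160 mm along its x, 84 mm along its y: a block 60 mm high with two dark side rails, each 15 mm wide with 54 mm between them, whose tops are at 70 mm, level with the top strip. 3 mm high, 3 mm wide stops at both ends of the floor hold back only the lower strip. The open end, out of which the strip is slid, is at +x. Origin at the centre of its underside
- feeder_outlet (a point): middle of the upper edge of the holder's open end: at x = +80 mm of the holder, 65 mm above the table (underside of the top strip)
- top_strip: the top backing strip, grey, flat and rigid, 150 mm along its x, 50 mm along its y, 5 mm thick, 60 g, with smooth faces that slide easily on one another (friction about 0.3, much less than under rubber fingertips); lies lengthwise in the holder on the lower strip, its underside 65 mm above the table; origin at the centre of its underside
- under_strip: the like strip beneath it, underside 60 mm above the table; it stays in the holder
- brush: a bystander, to be left alone; flat brush lying down, 170 mm long, 42 mm wide; origin at the centre of its underside
- glue: a bystander, to be left alone; white bottle, 52 mm across, 150 mm tall; origin under its centre
- jar: a bystander, to be left alone; small glass jar with a steel lid, 56 mm across, 60 mm tall; origin under its centre
- tweezers: a bystander, to be left alone; steel tweezers lying flat, 130 mm long; origin at the centre

How it is judged:
By the outcome, as a careful person would: the job done as asked, in the order asked, and still so for the second after the job is handed in, with the robot touching nothing.
Of loose0, loose1, loose2, loose3, loose4 only 3 to 5 are there at a start; the rules pass over those that are not, and their reading is None.
At some moment in a run one of loose0, loose1, loose2, loose3, loose4, pan may be knocked a few centimetres aside while the robot is not near it.
It also fails if it takes over 210 s, if anything falls off the work surface, if the arm or the gripper's body presses on something with over 40 N, if the wrist force passes 120 N, or if a joint passes its speed limit or range.

## Robot

A 7-joint arm with a two-finger parallel gripper is mounted at the origin on the work surface. World frame = base frame: x ahead of the robot, y to its left, z up, the work surface at z = 0. Lengths are in m, angles in rad, forces in N, time in s.
With the tool pointing down it reaches from about 0.4 to 0.85 m from the base axis. Payload 10.4 kg.
Tool frame: the origin (TCP) lies between the finger pads; the fingertips stand 19 mm ahead of it and the grasp point (between the pads) is the TCP (manip.tip_reach is the z of the fingertips in the tool frame, in m); z points along the fingers, y is the direction in which the jaws open and shut (so a half turn about z gives the same grasp; the last joint's range is limited). The gripper opens to 85 mm and grips with 20 to 120 N. Pads are 22 mm wide; open, the fingers measure 114 mm over their backs; the gripper's body (76 mm by 85 mm) begins 54 mm behind the grasp point. The pads swing forward as they close: fully open they stand 13 mm farther back than shut.
Start: joints at [-1.282, 0.332, -0.065, 1.46, 0.022, 1.35, -0.088], TCP at [0.192, 0.595, 0.229] pointing down, gripper open.
Joint ranges: [-2.6, 2.6], [-0.5, 2.12], [-1.47, 1.34], [0.16, 2.42], [-1.27, 4.41], [0.06, 2.06], [-2.6, 2.6]. Speed limits (rad/s): [2.22, 2.22, 2.79, 2.79, 3.14, 3.14, 3.14].

## Interface

Orientations are given as a unit quaternion [x, y, z, w].
In Python, from workcell import sensors, cams, manip gives the robot as it stands.
- The arm moves only by the shell command python3 -m jog 'ROWS' [FORCE]. ROWS is JSON, a list of rows, each a list of 3 entries, a list of its own where there are three numbers: the shift along the world's x, y, z in m, then the turn, a rotation vector about the world's x, y, z in rad, then the opening in per cent of the stroke, from 0 (shut) to 100 (fully open). In form: [[[dx, dy, dz], [wx, wy, wz], grip], ...]. A call has 1 to 5 rows; each row shifts and turns the pose as measured when the row begins; what a row does not reach is not made up. A row lasts 1/8 s, in which the tool goes at most 62.5 mm and 10.7 degrees, less where a joint would pass 70% of its speed; a pose out of reach is approached as far as the arm can. A call with a gripper value outside its range is refused whole. The fingers move at their own pace and stop on an object; FORCE is the grip in N (left out, the last holds). Time passes only in rows, so rows that do not move let the fingers close. It gives the time, the measured TCP pose, the force and the opening at its end, in the units of the state.
- sensors.get_obs(): the state, without advancing time (a new reading comes with each control period).
- cams.camera(name): name is "scene" or "side" or "wrist"; returns (picture, depth): 420x560x3 uint8, red, green, blue; 420x560 float32, m along the optical axis (not along the pixel's ray), 0 where there is no reading.
- cams.camera_model(name): a dict with "intrinsics" (3x3 intrinsics, pixels), "view" (4x4, takes a point from world to camera coordinates). Camera axes: x right, y down, z forward; pixel columns grow to the right and rows downward; lengths in m; the calibration is good to about 2 mm. The wrist camera is an equidistant fisheye: a pixel r from the principal point sees the ray r / f radians off the axis. A picture is of the moment at which its call begins: read the wrist's pose just before it. camera_model takes no time and is no camera call; for the wrist camera it gives the pose at the moment of the call.
- manip.hand_in(): hands the job in, once; it reports no verdict.
The state is a dict: "clock": time; "joint_pos": joint angles; "joint_velocities": joint speeds; "tau": joint torques, N m; "position": TCP position; "ee_rot": TCP orientation; "ft_force": force on the tool from outside, world axes, zero at the start; "torque": the same for the moment, N m; "grip_width": opening from 0.0 (shut) to 1.0 (fully open).
Only numpy, scipy, OpenCV 4.12 (cv2) and the standard library are available. Lean on these libraries where they do the work, as an engineer would, in place of code of your own. Each camera call takes 0.05 s, during which the arm holds its last target.

## Working session

There is one attempt and no reset: what is moved stays moved. The work goes in short steps, Python scripts to look and compute and a shell command to move; the robot and the scene stay as the last step left them, time stands still between calls to the robot, and variables do not carry over. Pictures are saved under pics/ and viewed, and the job is handed in when it is done.

```bash
mkdir -p pics; ls
cat > h.py <<'E'
import numpy as np, cv2
from workcell import sensors, cams, manip
def shot(n,fn):
    m=cams.camera_model(n); p,d=cams.camera(n)
    cv2.imwrite(f'pics/{fn}.png',cv2.cvtColor(p,cv2.COLOR_RGB2BGR)); np.savez(f'pics/{fn}.npz',p=p,d=d,K=m['intrinsics'],V=m['view'])
    return p,d,m
def ray(m,u,v,fish=False):
    K=np.array(m['intrinsics']);V=np.array(m['view'])
    x=(u-K[0,2])/K[0,0];y=(v-K[1,2])/K[1,1]
    if fish:
        r=np.hypot(x,y); s=np.sin(r)/r if r>1e-9 else 1; c=np.array([x*s,y*s,np.cos(r)])
    else: c=np.array([x,y,1.])
    R=V[:3,:3];o=-R.T@V[:3,3]; return o,R.T@c
def onz(m,u,v,z,fish=False):
    o,d=ray(m,u,v,fish); return o+d*(z-o[2])/d[2]
def load(fn):
    a=np.load(f'pics/{fn}.npz'); return a['p'],a['d'],dict(intrinsics=a['K'],view=a['V'])
def cloud(d,m):
    K=m['intrinsics'];V=m['view'];h,w=d.shape
    u,v=np.meshgrid(np.arange(w),np.arange(h))
    c=np.stack([(u-K[0,2])/K[0,0]*d,(v-K[1,2])/K[1,1]*d,d],-1)
    return (c-V[:3,3])@V[:3,:3]
def st():
    o=sensors.get_obs(); print('t',round(o['clock'],2),'p',np.round(o['position'],4),'q',np.round(o['ee_rot'],3),'F',np.round(o['ft_force'],1),'g',round(o['grip_width'],3)); return o
E
python3 - <<'E'
from h import *
for n in ['scene','side','wrist']:
    p,d,m=shot(n,n+'0'); print(n,np.round(m['intrinsics'],1).tolist(),np.round(m['view'],3).tolist(),(d>0).mean())
o=st(); print(o, manip.tip_reach)
E
```

```text
pics
scene [[515.1, 0.0, 280.8], [0.0, 515.1, 211.1], [0.0, 0.0, 1.0]] [[-0.223, 0.975, 0.006, 0.115], [0.828, 0.193, -0.527, -0.454], [-0.515, -0.112, -0.85, 1.752], [0.0, 0.0, 0.0, 1.0]] 0.9962074829931973
side [[449.6, 0.0, 285.0], [0.0, 449.6, 213.6], [0.0, 0.0, 1.0]] [[-0.943, -0.332, 0.008, 0.584], [-0.187, 0.511, -0.839, 0.161], [0.274, -0.793, -0.545, 0.938], [0.0, 0.0, 0.0, 1.0]] 0.9959821428571428
wrist [[325.2, 0.0, 279.8], [0.0, 325.2, 213.6], [0.0, 0.0, 1.0]] [[0.307, 0.952, -0.002, -0.624], [0.914, -0.294, 0.279, -0.036], [0.265, -0.087, -0.96, 0.379], [0.0, 0.0, 0.0, 1.0]] 0.9923384353741497
t 0.15 p [0.1917 0.5946 0.2286] q [ 0.155  0.988 -0.001 -0.   ] F [-0.7 -0.5  0.6] g 0.998
{'clock': 0.15, 'joint_pos': array([-1.28156872,  0.33267858, -0.06467944,  1.46074771,  0.02160124,
        1.34988078, -0.08849686]), 'joint_velocities': array([-0.00045567, -0.00337399,  0.00067981, -0.00064633,  0.0008196 ,
        0.0003835 ,  0.00062663]), 'tau': array([ 1.44417900e-03, -6.25828385e+01,  4.97026218e-02, -3.91859543e+01,
        1.63693173e-02,  7.50463310e-03, -2.72583782e-05]), 'position': array([0.19167534, 0.59459011, 0.22862902]), 'ee_rot': array([ 1.55282431e-01,  9.87869985e-01, -5.06840646e-04, -5.33806898e-05]), 'ft_force': array([-0.66734482, -0.47741251,  0.56662454]), 'torque': array([ 0.04710813,  0.03093727, -0.0367048 ]), 'grip_width': 0.9979342445648554} 0.019
```

View pics/scene0.png

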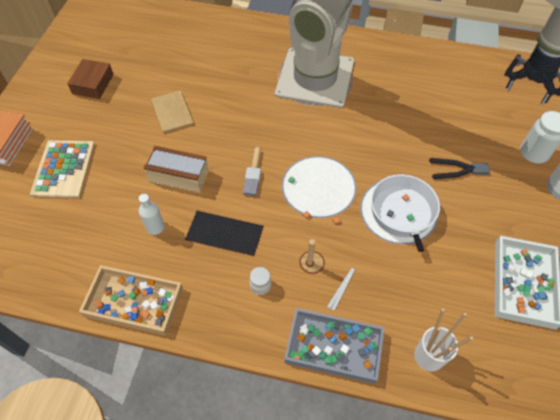

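View pics/side0.png

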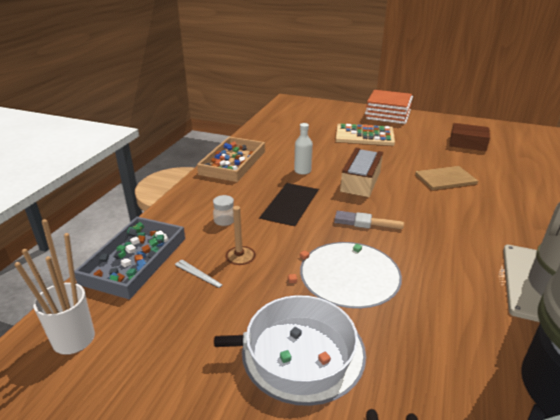

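View pics/wrist0.png

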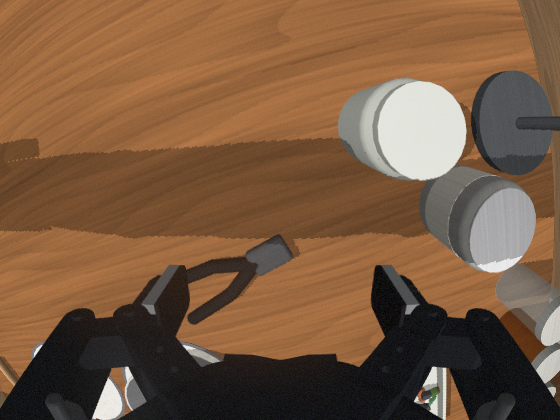

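The scene view shows three loose pieces: green at (292,181) and orange at (307,215) and (337,220). It also shows the pan at (405,205), stirrer at (311,255), feeder at (178,168), mat at (225,233) and the empty spot at (319,187).

```bash
cat > meas.py <<'E'
from h import *
import sys
def blobs(mask,amin):
    n,l,s,c=cv2.connectedComponentsWithStats(mask.astype(np.uint8)); return [(i,s[i,4],c[i]) for i in range(1,n) if s[i,4]>=amin],l
def pieces(fn,z=0.0,zlo=0.004,zhi=0.03,roi=None):
    p,d,m=load(fn); P=cloud(d,m); hsv=cv2.cvtColor(p,cv2.COLOR_RGB2HSV)
    return p,d,m,P,hsv
if __name__=='__main__':
    for fn in ['scene0','side0']:
        p,d,m,P,hsv=pieces(fn)
        # pieces: raised 6..30mm in region
        reg=(P[...,0]>0.3)&(P[...,0]<0.85)&(P[...,1]>-0.5)&(P[...,1]<0.5)
        b,l=blobs(reg&(P[...,2]>0.007)&(P[...,2]<0.2),12)
        print(fn,'table z med',np.median(P[reg][:,2]))
        for i,a,c in b:
            q=P[l==i]; print(a,np.round(c),'ctr',np.round(np.median(q,0),3),'min',np.round(q.min(0),3),'max',np.round(q.max(0),3),'rgb',np.median(p[l==i],0))
E
python3 meas.py
python3 - <<'E'
from h import *
p,d,m=load('scene0')
c=cv2.cvtColor(p,cv2.COLOR_RGB2BGR)[130:280,130:450]; cv2.imwrite('pics/zs.png',cv2.resize(c,None,fx=2.5,fy=2.5,interpolation=cv2.INTER_CUBIC))
p,d,m=load('side0')
c=cv2.cvtColor(p,cv2.COLOR_RGB2BGR)[130:400,200:440]; cv2.imwrite('pics/zd.png',cv2.resize(c,None,fx=2.2,fy=2.2,interpolation=cv2.INTER_CUBIC))
E
```

```text
scene0 table z med 0.0003453820244088395
234 [170. 124.] ctr [ 0.317 -0.407  0.011] min [ 0.3   -0.453  0.007] max [ 0.353 -0.346  0.018] rgb [197. 167. 117.]
2080 [176. 168.] ctr [ 0.515 -0.308  0.067] min [ 0.449 -0.425  0.007] max [ 0.544 -0.234  0.079] rgb [157. 138. 106.]
510 [252. 175.] ctr [ 0.461 -0.102  0.017] min [ 0.348 -0.124  0.008] max [ 0.523 -0.075  0.026] rgb [181.  157.  155.5]
164 [447. 175.] ctr [0.322 0.459 0.016] min [0.301 0.415 0.008] max [0.342 0.5   0.022] rgb [50.5 50.  49. ]
1549 [407. 204.] ctr [0.436 0.357 0.035] min [0.367 0.247 0.007] max [0.613 0.434 0.057] rgb [173. 177. 180.]
29 [291. 179.] ctr [0.441 0.013 0.012] min [0.432 0.005 0.008] max [0.451 0.022 0.02 ] rgb [111. 177. 126.]
653 [150. 215.] ctr [ 0.69  -0.314  0.091] min [ 0.655 -0.35   0.007] max [ 0.706 -0.297  0.154] rgb [159. 163. 158.]
50 [405. 198.] ctr [0.431 0.346 0.015] min [0.416 0.335 0.007] max [0.446 0.359 0.024] rgb [205.5 145.5 130. ]
16 [381. 202.] ctr [0.455 0.283 0.008] min [0.442 0.27  0.007] max [0.47  0.287 0.012] rgb [178.5 182.  185. ]
12 [414. 204.] ctr [0.442 0.374 0.
[... 3086 characters left out ...]
0.007] max [0.61  0.437 0.054] rgb [158. 158. 162.]
117 [295. 332.] ctr [0.49  0.314 0.017] min [0.481 0.292 0.007] max [0.503 0.324 0.021] rgb [ 93.  97. 101.]
15 [316. 340.] ctr [0.452 0.309 0.007] min [0.445 0.305 0.007] max [0.456 0.316 0.008] rgb [240. 241. 243.]
140 [284. 356.] ctr [0.491 0.37  0.017] min [0.48  0.343 0.007] max [0.507 0.381 0.022] rgb [ 99. 161. 118.]
140 [323. 357.] ctr [0.427 0.35  0.017] min [0.416 0.329 0.007] max [0.443 0.359 0.021] rgb [207. 123.  88.]
13 [287. 372.] ctr [0.479 0.394 0.007] min [0.475 0.385 0.007] max [0.483 0.397 0.009] rgb [238. 239. 241.]
117 [371. 414.] ctr [0.331 0.429 0.018] min [0.321 0.419 0.009] max [0.34  0.438 0.02 ] rgb [43. 36. 33.]
```

View pics/zs.png

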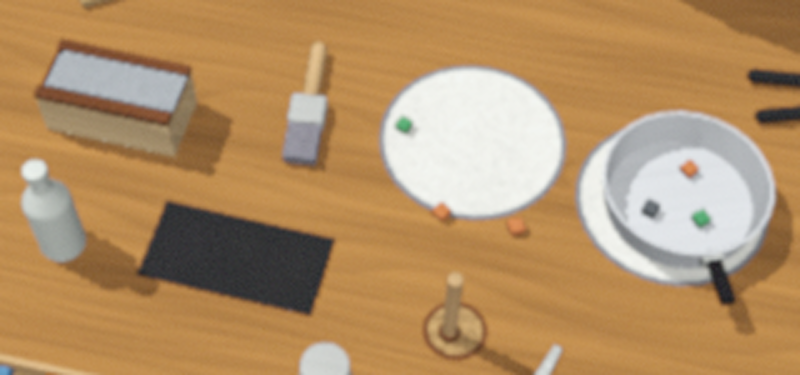

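View pics/zd.png

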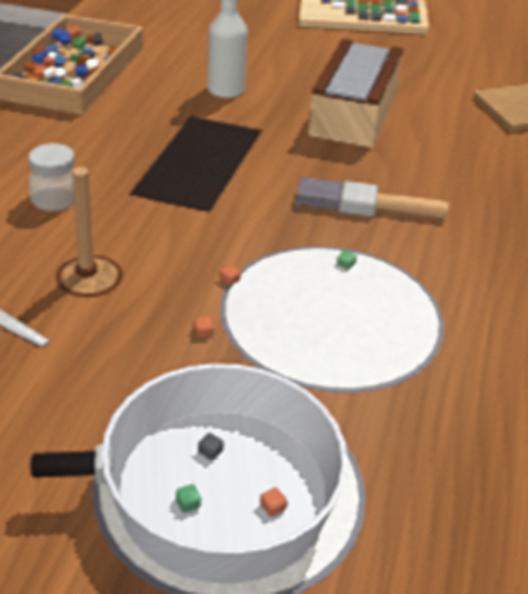

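```bash
cat > m2.py <<'E'
from meas import *
def circ(Q):
    A=np.c_[2*Q[:,:2],np.ones(len(Q))]; s=np.linalg.lstsq(A,(Q[:,:2]**2).sum(1),rcond=None)[0]
    return s[:2],np.sqrt(s[2]+s[0]**2+s[1]**2)
def spot(fn,c0,z=0.001,rad=.125,roiok=None):
    p,d,m=load(fn);P=cloud(d,m);hsv=cv2.cvtColor(p,cv2.COLOR_RGB2HSV)
    near=np.hypot(P[...,0]-c0[0],P[...,1]-c0[1])<rad
    mk=(near&(hsv[...,1]<60)&(hsv[...,2]>110)&(np.abs(P[...,2])<.012)).astype(np.uint8)
    return p,m,P,mk
if __name__=='__main__':
  for fn in ['scene0','side0']:
    # empty spot
    p,m,P,mk=spot(fn,(.46,.10),rad=.14)
    c,_=cv2.findContours(mk,cv2.RETR_EXTERNAL,cv2.CHAIN_APPROX_NONE); c=max(c,key=len)[:,0]
    Q=np.array([onz(m,u,v,.001) for u,v in c]); 
    H=cv2.convexHull(Q[:,:2].astype(np.float32))[:,0]; ctr,r=circ(H); print(fn,'spot_work',np.round(ctr,4),r,'mec',cv2.minEnclosingCircle(H))
    p,d,m=load(fn);P=cloud(d,m);hsv=cv2.cvtColor(p,cv2.COLOR_RGB2HSV)
    # pan rim: z .044-.056
    k=(np.abs(P[...,2]-.05)<.005)&(np.hypot(P[...,0]-.465,P[...,1]-.345)<.115)&(hsv[...,2]>90)
    Q=P[k]; ctr,r=circ(Q)
    for _ in range(3):
        e=np.abs(np.hypot(*(Q[:,:2]-ctr).T)-.093); Q2=Q[e<.008]; ctr,r=circ(Q2)
    print('pan rim',np.round(ctr,4),r,len(Q2))
    k=(np.abs(P[...,2]-.045)<.012)&(hsv[...,2]<60)&(np.hypot(P[...,0]-ctr[0],P[...,1]-ctr[1])<.17)&(np.hypot(P[...,0]-ctr[0],P[...,1]-ctr[1])>.09)
    Q=P[k]; print('handle',np.round(np.median(Q,0),4),len(Q)); w=np.median(Q,0)[:2]-ctr; print('ang',np.degrees(np.arctan2(w[1],w[0])),np.hypot(*w))
    # stirrer
    k=(P[...,2]>.11)&(P[...,2]<.14)&(np.hypot(P[...,0]-.69,P[...,1]-.12)<.04); print('stirrer top',np.round(np.median(P[k],0),4),P[k].max(0))
    # mat
    k=((hsv[...,2]<70)&(np.abs(P[...,2])<.012)&(P[...,0]>.5)&(P[...,0]<.8)&(P[...,1]>-.33)&(P[...,1]<0)).astype(np.uint8)
    k=cv2.morphologyEx(k,cv2.MORPH_OPEN,np.ones((3,3)))
    b,l=blobs(k,200); i=max(b,key=lambda t:t[1])[0]
    vs,us=np.nonzero(l==i); Q=np.array([onz(m,u,v,.003)[:2] for u,v in zip(us,vs)],np.float32); print('mat',cv2.minAreaRect(Q))
    # strip top z .07 : grey bluish
    k=((np.abs(P[...,2]-.07)<.008)&(P[...,0]>.42)&(P[...,0]<.58)&(P[...,1]>-.45)&(P[...,1]<-.2))
    vs,us=np.nonzero(k); Q=np.array([onz(m,u,v,.07)[:2] for u,v in zip(us,vs)],np.float32); print('feeder top',cv2.minAreaRect(Q))
    g=k&(hsv[...,1]<70)&(hsv[...,2]>100); b,l=blobs(g,50); i=max(b,key=lambda t:t[1])[0]
    vs,us=np.nonzero(l==i); Q=np.array([onz(m,u,v,.07)[:2] for u,v in zip(us,vs)],np.float32); print('strip',cv2.minAreaRect(Q),np.median(P[l==i],0)); 
    # coaster via stirrer foot: dark border ring
    k=((np.hypot(P[...,0]-.69,P[...,1]-.12)<.06)&(np.abs(P[...,2])<.008)&(hsv[...,2]<95)); 
    cv2.imwrite(f'pics/co_{fn}.png',k.astype(np.uint8)*255)
    Q=np.array([onz(m,u,v,0) for v,u in zip(*np.nonzero(k))]); print('coast',len(Q), circ(Q) if len(Q)>5 else '')
E
python3 m2.py
python3 - <<'E'
from h import *
for f,(a,b,c,e) in dict(scene0=(225,280,285,340),side0=(195,270,210,270)).items():
    p,d,m=load(f); x=cv2.cvtColor(p,cv2.COLOR_RGB2BGR)[a:b,c:e]; cv2.imwrite('pics/c_'+f+'.png',cv2.resize(x,None,fx=6,fy=6,interpolation=cv2.INTER_CUBIC))
E
```

```text
scene0 spot_work [0.4358 0.0955] 0.10923423578858246 mec ((0.43575114011764526, 0.0954870879650116), 0.11001253873109818)
pan rim [0.473  0.3412] 0.09214569026241468 355
handle [0.5893 0.3898 0.0461] 75
ang 22.661365146665027 0.12601825040515718
stirrer top [0.6936 0.1174 0.1225] [0.70120256 0.12489973 0.12998151]
mat ((0.6518550515174866, -0.12917876243591309), (0.19312046468257904, 0.09296611696481705), 88.76136779785156)
feeder top ((0.4999024569988251, -0.314615398645401), (0.16370707750320435, 0.08980196714401245), 88.56253051757812)
strip ((0.4957440197467804, -0.3117559850215912), (0.15809333324432373, 0.05682092532515526), 88.79379272460938) [ 0.49581099 -0.3114878   0.06930709]
coast 0 
side0 spot_work [0.4359 0.0962] 0.10994069750226654 mec ((0.43400800228118896, 0.10054832696914673), 0.11607621610164642)
pan rim [0.4707 0.3431] 0.09212110910042653 1088
handle [0.5832 0.394  0.0467] 272
ang 24.32959880021299 0.12355112018609779
stirrer top [0.6888 0.123  0.1213] [0.69920343 0.12703896 0.12678126]
mat ((0.6506667137145996, -0.13013160228729248), (0.19881011545658112, 0.09716837108135223), 88.85903930664062)
feeder top ((0.4956265985965729, -0.3093578517436981), (0.1776685267686844, 0.08594414591789246), 88.54512023925781)
strip ((0.49453410506248474, -0.30928441882133484), (0.15758821368217468, 0.054311711341142654), 88.58296966552734) [ 0.49444239 -0.30178953  0.07087481]
coast 26 (array([0.69063043, 0.13734523]), np.float64(0.016840692355950152))
```

View pics/c_scene0.png

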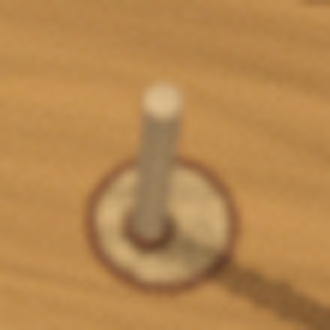

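View pics/c_side0.png

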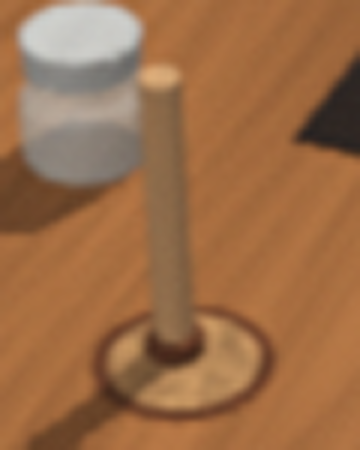

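Run:
```python
from h import *
S=load('scene0')[2];D=load('side0')[2]
def tri(a,b):
    o1,d1=ray(S,*a);o2,d2=ray(D,*b); A=np.c_[d1,-d2]; t=np.linalg.lstsq(A,o2-o1,rcond=None)[0]; x,y=o1+d1*t[0],o2+d2*t[1]; return np.round((x+y)/2,4),np.linalg.norm(x-y)
print('top',tri((312,242),(236.8,208))); print('foot',tri((310,263),(239.2,253)),onz(S,310,262.5,.008),onz(D,239.2,253,.008))
print('coast',onz(S,312.2,262.3,0),onz(D,240.75,255.4,0))
for f,(a,b,c,e) in dict(scene0=(140,195,140,215),side0=(140,200,335,390)).items():
    p,d,m=load(f); x=cv2.cvtColor(p,cv2.COLOR_RGB2BGR)[a:b,c:e]; cv2.imwrite('pics/f_'+f+'.png',cv2.resize(x,None,fx=8,fy=8,interpolation=cv2.INTER_CUBIC))
```

```text
top (array([0.6904, 0.1179, 0.1227]), np.float64(0.0031352177168907694))
foot (array([0.6895, 0.1197, 0.0023]), np.float64(0.0018102628851058417)) [0.69164687 0.12020225 0.008     ] [0.68584008 0.12527421 0.008     ]
coast [0.68577942 0.1255142  0.        ] [0.68342842 0.12294781 0.        ]
```

View pics/f_scene0.png

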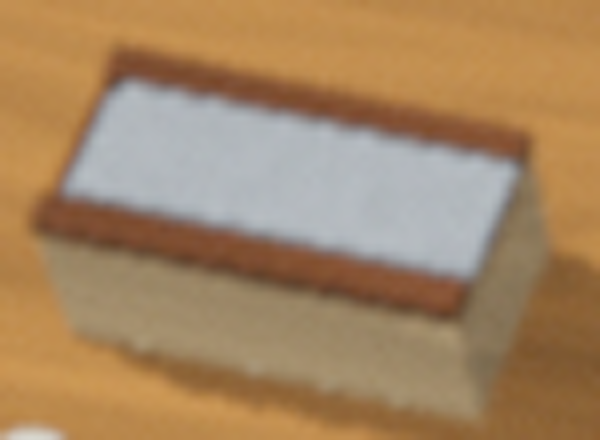

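View pics/f_side0.png

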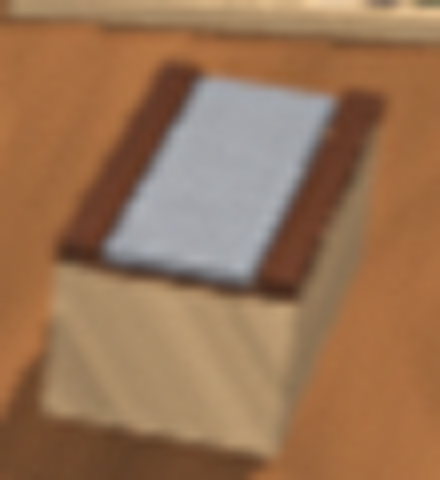

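```bash
python3 -m jog '[[[0.03,-0.05,0],[0,0,0],60],[[0.03,-0.05,0],[0,0,0],60],[[0.03,-0.05,0],[0,0,0],60],[[0.03,-0.05,0],[0,0,0],60],[[0.03,-0.05,0],[0,0,0],60]]' 30; python3 -m jog '[[[0.03,-0.05,0],[0,0,0],60],[[0.03,-0.05,0],[0,0,0],60],[[0.03,-0.05,0],[0,0,0],60],[[0.03,-0.05,0],[0,0,0],60],[[0.03,-0.05,0],[0,0,0],60]]'
```

```text
clock: 0.78
position: [0.3411, 0.3393, 0.2262]
ee_rot: [0.151, 0.988, -0.001, -0.001]
ft_force: [0.6, -0.3, 1.3]
grip_width: 0.6
clock: 1.4
position: [0.4942, 0.08, 0.2264]
ee_rot: [0.151, 0.989, -0.001, -0.001]
ft_force: [1.5, 0.8, 0.1]
grip_width: 0.597
```

```bash
python3 -m jog '[[[0.0,0.0,0],[0,0,0],60]]'
python3 - <<'E'
from h import *
st(); p,d,m=shot('wrist','w1'); st(); V=m['view']; print(-V[:3,:3].T@V[:3,3])
E
```

```text
clock: 1.52
position: [0.4956, 0.0753, 0.2264]
ee_rot: [0.155, 0.988, -0.001, -0.001]
ft_force: [-0.9, 0.8, -0.4]
grip_width: 0.6
t 1.52 p [0.4956 0.0753 0.2264] q [ 0.155  0.988 -0.001 -0.001] F [-0.9  0.8 -0.4] g 0.6
t 1.57 p [0.4947 0.0778 0.2262] q [ 0.153  0.988 -0.001 -0.001] F [-0.7  0.1 -0.4] g 0.598
[0.42774402 0.09759419 0.3709261 ]
```

View pics/w1.png

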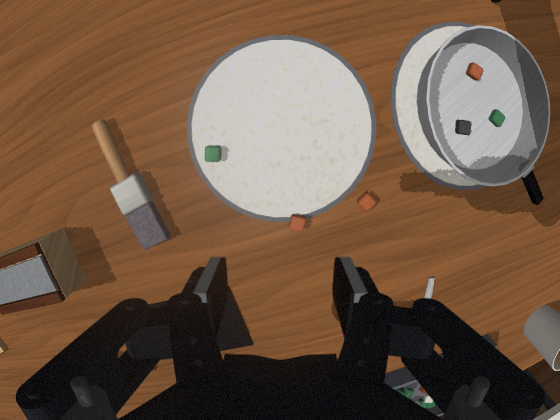

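The wrist view shows green at (213,153) and orange at (297,223) and (367,201), with the pan and its three pieces at upper right.

```bash
cat > wp.py <<'E'
from meas import *
def wpieces(fn,zt=.013,lo=(150,120),box=None,extra=None):
    p,d,m=load(fn);hsv=cv2.cvtColor(p,cv2.COLOR_RGB2HSV).astype(int)
    out=[]
    H,S,V=hsv[...,0],hsv[...,1],hsv[...,2]
    # green / saturated red-orange
    for nm,mk in (('green',(H>45)&(H<90)&(S>90)&(V>50)),('orange',(H<10)&(S>150)&(V>110))):
        mk=cv2.morphologyEx(mk.astype(np.uint8),cv2.MORPH_OPEN,np.ones((2,2)))
        b,l=blobs(mk,60)
        for i,a,c in b:
            if c[1]>300: continue
            vs,us=np.nonzero(l==i)
            Q=np.array([onz(m,u,v,zt,True)[:2] for u,v in zip(us,vs)],np.float32)
            r=cv2.minAreaRect(Q); print(nm,a,np.round(c),'rect',np.round(r[0],4),np.round(r[1],4),'ang',round(r[2],1),'depthz',)
if __name__=='__main__': wpieces(sys.argv[1],float(sys.argv[2]) if len(sys.argv)>2 else .008)
E
python3 wp.py w1
python3 - <<'E'
from h import *
p,d,m=load('w1'); c=cv2.cvtColor(p,cv2.COLOR_RGB2BGR)
a=np.hstack([cv2.resize(c[y-18:y+18,x-18:x+18],None,fx=7,fy=7,interpolation=cv2.INTER_CUBIC) for x,y in [(213,153),(297,223),(367,201)]]); cv2.imwrite('pics/w1z.png',a)
E
```

```text
green 174 [498. 119.] rect [0.4921 0.3707] [0.0213 0.0195] ang 41.6 depthz
orange 80 [477.  72.] rect [0.4274 0.3555] [0.0136 0.0196] ang 85.4 depthz
orange 114 [368. 203.] rect [0.5472 0.167 ] [0.0161 0.0159] ang 28.9 depthz
orange 73 [299. 226.] rect [0.5491 0.0805] [0.0132 0.0111] ang 60.4 depthz
```

View pics/w1z.png

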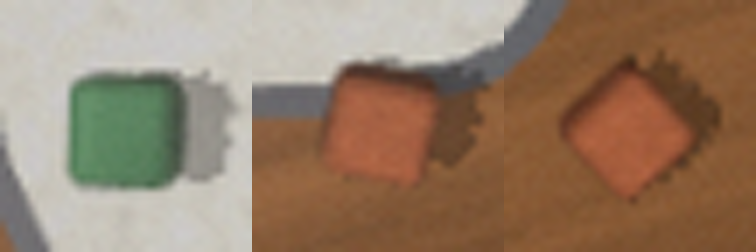

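Run:
```python
from h import *
p,d,m=load('w1')
for u,v in [(212.9,154),(297.6,223),(366.7,201.9)]: print(np.round(onz(m,u,v,.013,True),4))
S=load('scene0')[2];D=load('side0')[2]
# check pieces
for f in ('scene0','side0'):
    p,d,m=load(f)
```

```text
[0.4375 0.0149 0.013 ]
[0.5433 0.0809 0.013 ]
[0.5435 0.1652 0.013 ]
```

```bash
python3 -m jog '[[[0.025,0.002,-0.03],[0,0,-0.1],50],[[0.024,0.001,-0.05],[0,0,-0.1],50],[[0,0,-0.05],[0,0,0],50],[[0,0,-0.04],[0,0,0],50],[[0,0,0],[0,0,0],50]]' 30
```

```text
clock: 2.2
position: [0.5426, 0.0889, 0.0517]
ee_rot: [0.25, 0.968, 0.001, -0.001]
ft_force: [-0.9, -0.2, 0.1]
grip_width: 0.5
```

```bash
python3 -m jog '[[[0.001,-0.008,0],[0,0,0],50],[[0,0,-0.02],[0,0,0],50],[[0,0,-0.009],[0,0,0],50],[[0,0,0],[0,0,0],50]]'
python3 - <<'E'
from h import *
st(); shot('wrist','w2')
E
```

```text
clock: 2.7
position: [0.5458, 0.0824, 0.0253]
ee_rot: [0.249, 0.969, 0.003, 0.001]
ft_force: [0.0, -1.6, 0.9]
grip_width: 0.497
t 2.7 p [0.5458 0.0824 0.0253] q [0.249 0.969 0.003 0.001] F [ 0.  -1.6  0.9] g 0.497
```

View pics/w2.png

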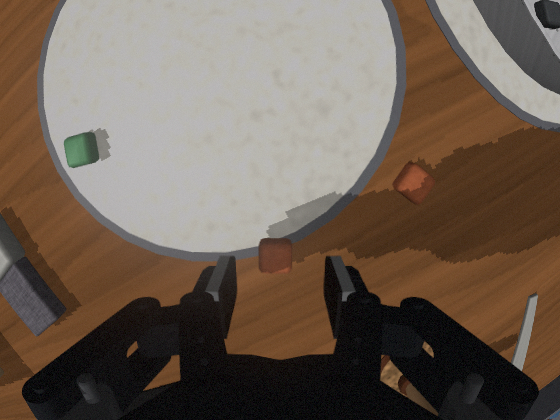

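```bash
cat >> h.py <<'E'
def projw(m,X,fish=True):
    K=m['intrinsics'];V=m['view'];c=V[:3,:3]@np.array(X)+V[:3,3]
    if fish:
        r=np.hypot(c[0],c[1]);t=np.arctan2(r,c[2]);x,y=c[0]/r*t,c[1]/r*t
    else:x,y=c[:2]/c[2]
    return np.round([K[0,0]*x+K[0,2],K[1,1]*y+K[1,2]],1)
E
python3 - <<'E'
from h import *
p,d,m=load('w2'); print(projw(m,[.5458,.0824,.0253]),projw(m,[.5458,.0824,.007]),onz(m,275,255,.01,True), d[255,275], d[280,345])
for v,u in ((255,275),(270,232),(270,335),(262,330),(300,340)):
    o,r=ray(m,u,v,True); 
    V=m['view']; rc=V[:3,:3]@r; print((u,v),np.round(o+r*d[v,u]/rc[2],4))
E
```

```text
[279.9 271. ] [279.6 256.2] [0.54282271 0.08118571 0.01      ] 0.1689068 0.1251639
(275, 255) [0.5415 0.082  0.0136]
(232, 270) [0.529  0.0671 0.0395]
(335, 270) [0.5469 0.108  0.0479]
(330, 262) [0.5461 0.1073 0.0405]
(340, 300) [0.5499 0.1056 0.0661]
```

```bash
python3 -m jog '[[[-0.004,-0.001,-0.003],[0,0,0],50],[[0,0,0],[0,0,0],0],[[0,0,0],[0,0,0],0],[[0,0,0],[0,0,0],0],[[0,0,0],[0,0,0],0]]' 30
```

```text
clock: 3.38
position: [0.5424, 0.0817, 0.0234]
ee_rot: [0.249, 0.969, 0.004, 0.002]
ft_force: [-0.9, 0.7, -0.4]
grip_width: 0.002
```

Run:
```python
from h import *
st(); shot('wrist','w3');shot('side','s3')
```

```text
t 3.38 p [0.5424 0.0817 0.0234] q [0.249 0.969 0.004 0.002] F [-0.9  0.7 -0.4] g 0.002
```

View pics/w3.png

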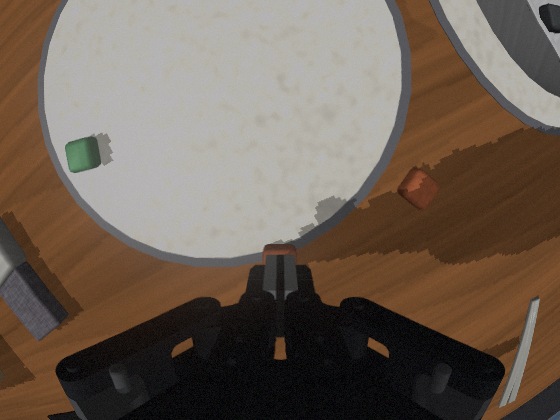

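View pics/s3.png

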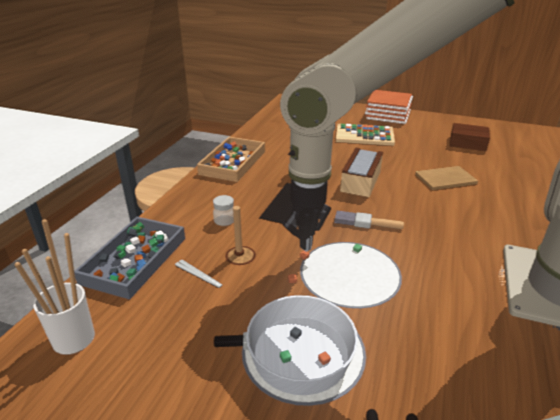

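Run:
```python
from h import *
p,d,m=load('w3'); V=m['view']
def P(u,v):
    o,r=ray(m,u,v,True); return np.round(o+r*d[v,u]/(V[:3,:3]@r)[2],4)
for v in (244,248,252,256,260,264,270,280,290,300,310): print(v,P(270,v),P(275,v),P(287,v))
c=cv2.cvtColor(p,cv2.COLOR_RGB2BGR)[230:330,230:330]; cv2.imwrite('pics/w3z.png',cv2.resize(c,None,fx=6,fy=6,interpolation=cv2.INTER_CUBIC))
```

```text
244 [0.5343 0.0801 0.0028] [0.5355 0.0826 0.0032] [0.5382 0.0885 0.0047]
248 [0.5341 0.0804 0.0095] [0.5353 0.0827 0.0097] [0.5388 0.0881 0.0086]
252 [0.5352 0.0799 0.0121] [0.5364 0.0821 0.012 ] [0.5395 0.0876 0.012 ]
256 [0.5301 0.0831 0.0308] [0.5309 0.0853 0.0318] [0.5337 0.09   0.0313]
260 [0.5299 0.0834 0.036 ] [0.5311 0.0853 0.0357] [0.5334 0.09   0.0362]
264 [0.5304 0.0831 0.0389] [0.5309 0.0854 0.0404] [0.5336 0.0898 0.0399]
270 [0.5304 0.0833 0.0452] [0.5315 0.0851 0.045 ] [0.5339 0.0895 0.045 ]
280 [0.5296 0.084  0.0561] [0.5313 0.0852 0.0543] [0.5333 0.0895 0.0549]
290 [0.5301 0.0839 0.063 ] [0.5318 0.085  0.0613] [0.5334 0.0892 0.0625]
300 [0.5295 0.0844 0.0713] [0.534  0.0838 0.0644] [0.532  0.0896 0.0719]
310 [0.5291 0.0847 0.0785] [0.5368 0.0823 0.0664] [0.5335 0.0888 0.0756]
```

View pics/w3z.png

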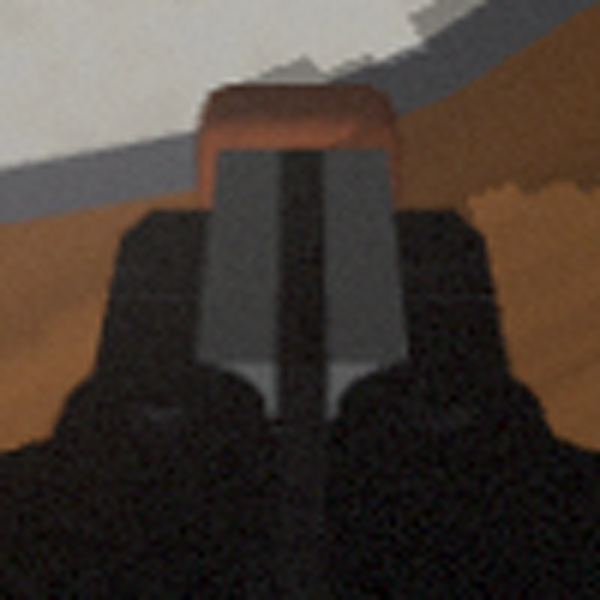

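Run:
```python
from h import *
p,d,m=load('s3'); P=cloud(d,m)
k=(np.hypot(P[...,0]-.542,P[...,1]-.082)<.03)&(P[...,2]<.12)&(P[...,2]>.004)
g=p.max(-1)<80
for v in range(225,262,2):
    us=np.nonzero(k[v])[0]
    if len(us): print(v,us.min(),us.max(),np.round(np.median(P[v][us],0),3),np.median(p[v][us],0))
c=cv2.cvtColor(p,cv2.COLOR_RGB2BGR)[190:300,250:370]; cv2.imwrite('pics/s3z.png',cv2.resize(c,None,fx=6,fy=5.4,interpolation=cv2.INTER_CUBIC))
m=load('w3')[2];V=m['view'];print(-V[:3,:3].T@V[:3,3])
```

```text
225 297 319 [0.533 0.093 0.096] [43. 39. 37.]
227 298 318 [0.535 0.092 0.092] [44. 40. 38.]
229 298 318 [0.534 0.085 0.083] [44. 40. 38.]
231 299 314 [0.537 0.091 0.079] [44. 40. 38.]
233 301 314 [0.536 0.095 0.08 ] [44.  40.  38.5]
235 301 312 [0.537 0.096 0.075] [46.  40.5 39.5]
237 302 312 [0.536 0.096 0.069] [50. 46. 44.]
239 299 311 [0.54  0.091 0.061] [80. 74. 62.]
241 299 311 [0.542 0.09  0.054] [84. 83. 55.]
243 299 311 [0.541 0.092 0.049] [84. 82. 56.]
245 299 311 [0.541 0.091 0.043] [80. 79. 58.]
247 300 310 [0.541 0.091 0.038] [77. 76. 59.]
249 302 309 [0.54  0.09  0.033] [100.5  91.5  81. ]
251 302 306 [0.548 0.076 0.014] [197. 124.  95.]
253 299 308 [0.546 0.084 0.015] [182.  106.   70.5]
255 299 317 [0.543 0.087 0.011] [155.  90.  62.]
257 301 310 [0.541 0.087 0.006] [138.  82.  58.]
259 304 304 [0.542 0.091 0.004] [116.  79.  66.]
[0.47895616 0.11516304 0.16784489]
```

View pics/s3z.png

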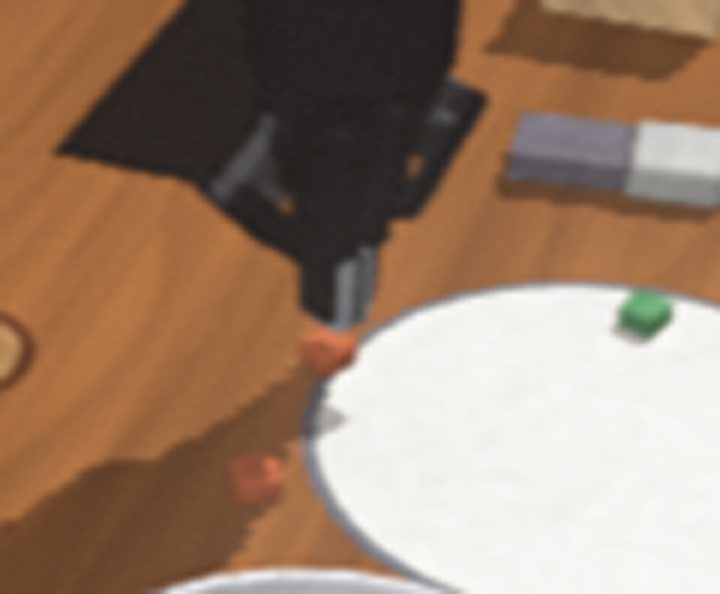

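Run:
```python
from h import *
for f in('scene0','side0'):
    p,d,m=load(f); P=cloud(d,m)
    k=(np.hypot(P[...,0]-.192,P[...,1]-.595)<.09)&(P[...,2]>.1)&(p.max(-1)<90)
    print(f,k.sum()); 
    if k.sum(): Q=P[k]; print(np.percentile(Q[:,2],[0,1,5,20,50]),Q[Q[:,2]<np.percentile(Q[:,2],4)].mean(0))
# projected vs actual tip in w1 (open .6): find finger tip
p,d,m=load('w3');print(projw(m,[.5424,.0817,.0044]),projw(m,[.5424,.0817,.0234]),projw(m,[.5424,.0817,.032]))
```

```text
scene0 1441
[0.25305515 0.26883685 0.29324457 0.31201649 0.34460989] [0.19824069 0.5881816  0.27919583]
side0 3516
[0.32469761 0.33440503 0.33941937 0.37105551 0.39086327] [0.21279241 0.60566716 0.33558583]
[279.7 255.7] [280.  271.1] [280.2 279.2]
```

The fingers shut above the piece: the cameras put the tips at z≈0.031, while the reported TCP implies 0.004. I'll calibrate this with a gentle touch on bare table.

```bash
python3 -m jog '[[[0,0,0.02],[0,0,0],0],[[0.04,0,0],[0,0,0],0],[[0,0,-0.02],[0,0,0],0],[[0,0,-0.012],[0,0,0],0],[[0,0,0],[0,0,0],0]]'; python3 -m jog '[[[0,0,-0.005],[0,0,0],0],[[0,0,0],[0,0,0],0]]'
```

```text
clock: 4.1
position: [0.5819, 0.0818, 0.0103]
ee_rot: [0.249, 0.969, 0.004, 0.001]
ft_force: [-0.4, 0.0, -0.4]
grip_width: 0.0
clock: 4.35
position: [0.5814, 0.0818, 0.0053]
ee_rot: [0.249, 0.969, 0.004, 0.001]
ft_force: [0.2, -0.2, -0.5]
grip_width: -0.0
```

```bash
python3 -m jog '[[[0,0,-0.005],[0,0,0],0],[[0,0,0],[0,0,0],0]]'
```

```text
clock: 4.6
position: [0.5816, 0.082, 0.0004]
ee_rot: [0.249, 0.969, 0.004, 0.001]
ft_force: [0.1, 0.0, -0.4]
grip_width: -0.0
```

```bash
python3 -m jog '[[[0,0,-0.003],[0,0,0],0],[[0,0,0],[0,0,0],0]]';python3 -m jog '[[[0,0,-0.002],[0,0,0],0],[[0,0,0],[0,0,0],0]]'; python3 -m jog '[[[0,0,-0.0015],[0,0,0],0],[[0,0,0],[0,0,0],0]]'
```

```text
clock: 4.85
position: [0.5822, 0.082, -0.0019]
ee_rot: [0.249, 0.969, 0.004, 0.001]
ft_force: [-0.3, 0.4, 0.7]
grip_width: 0.001
clock: 5.1
position: [0.5825, 0.0821, -0.0016]
ee_rot: [0.249, 0.969, 0.005, 0.001]
ft_force: [0.5, 0.5, -0.3]
grip_width: -0.001
clock: 5.35
position: [0.5828, 0.0822, -0.0018]
ee_rot: [0.249, 0.969, 0.005, 0.001]
ft_force: [-0.2, 0.3, 0.1]
grip_width: 0.0
```

Run:
```python
from h import *
p,d,m=shot('wrist','w4'); V=m['view']; print(-V[:3,:3].T@V[:3,3])
def P(u,v):
    o,r=ray(m,u,v,True); return np.round(o+r*d[v,u]/(V[:3,:3]@r)[2],4)
for v in range(236,270,3): print(v,P(270,v),p[v,270],P(290,v))
o=st(); print(o['joint_pos'])
p,d,m=shot('side','s4'); c=cv2.cvtColor(p,cv2.COLOR_RGB2BGR)[190:300,230:350]; cv2.imwrite('pics/s4z.png',cv2.resize(c,None,fx=6,fy=5.4,interpolation=cv2.INTER_CUBIC))
```

```text
[0.51934263 0.11523234 0.14268599]
236 [ 5.638e-01  8.730e-02 -2.000e-04] [135  89  55] [5.681e-01 9.560e-02 4.000e-04]
239 [ 0.5654  0.0863 -0.0012] [128  85  50] [ 5.697e-01  9.470e-02 -2.000e-04]
242 [ 0.5666  0.0857 -0.0006] [126  87  52] [ 5.711e-01  9.400e-02 -4.000e-04]
245 [ 5.678e-01  8.500e-02 -5.000e-04] [127  84  53] [0.5723 0.0934 0.    ]
248 [ 0.5693  0.0842 -0.0008] [126  84  48] [5.736e-01 9.260e-02 1.000e-04]
251 [ 5.705e-01  8.350e-02 -3.000e-04] [127  86  53] [ 5.751e-01  9.180e-02 -3.000e-04]
254 [ 0.5723  0.0825 -0.0016] [92 65 45] [ 5.765e-01  9.110e-02 -3.000e-04]
257 [0.5702 0.0839 0.0078] [69 67 66] [0.5747 0.0917 0.0074]
260 [0.5703 0.0838 0.0107] [74 68 66] [0.5747 0.0916 0.0105]
263 [0.5705 0.0838 0.0135] [70 66 64] [0.5749 0.0914 0.0132]
266 [0.5702 0.084  0.0173] [71 70 66] [0.5749 0.0912 0.0162]
269 [0.5703 0.0841 0.0202] [70 66 65] [0.5741 0.0914 0.0206]
t 5.4 p [ 0.5829  0.0822 -0.0019] q [0.249 0.969 0.005 0.002] F [-2.2 -1.4  6.3] g 0.002
[-0.53553698  0.50728642  0.39812665  1.80117996 -0.25913335  0.87618261
  1.05129939]
```

View pics/s4z.png

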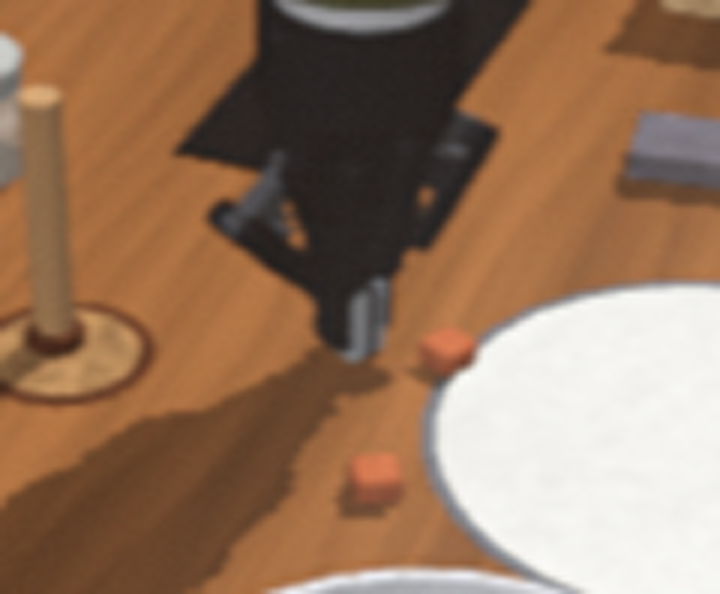

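The touch test shows the shut tips reach the table (6 N) at a TCP reading of z≈-0.002. So tip height is about reading + 0.002, a 21 mm bias in the z reading, and I'll use that from now on.

```bash
python3 -m jog '[[[0,0,0.03],[0,0,0],50],[[-0.04,0,0.01],[0,0,0],50],[[0,-0.001,0],[0,0,0],50]]'
```

```text
clock: 5.82
position: [0.5415, 0.0811, 0.0376]
ee_rot: [0.249, 0.969, 0.005, 0.001]
ft_force: [0.7, -0.1, 0.4]
grip_width: 0.497
```

```bash
python3 -m jog '[[[0,0,-0.02],[0,0,0],50],[[0,0,-0.015],[0,0,0],50],[[0,0,0],[0,0,0],50],[[0,0,0],[0,0,0],0],[[0,0,0],[0,0,0],0]]'; python3 -m jog '[[[0,0,0],[0,0,0],0],[[0,0,0],[0,0,0],0]]'
```

```text
clock: 6.45
position: [0.5437, 0.0812, 0.0019]
ee_rot: [0.249, 0.969, 0.005, 0.002]
ft_force: [0.0, -0.5, 0.3]
grip_width: 0.2
clock: 6.7
position: [0.5442, 0.0813, 0.0025]
ee_rot: [0.249, 0.969, 0.006, 0.003]
ft_force: [0.6, -0.4, -1.1]
grip_width: 0.195
```

```bash
python3 -m jog '[[[0,0,0.05],[0,0,0],0],[[-0.015,0.04,0.045],[0,0,0],0],[[-0.025,0.055,0],[0,0,0],0],[[-0.025,0.055,0],[0,0,0],0],[[-0.025,0.055,0],[0,0,0],0]]'; python3 -m jog '[[[-0.007,0.02,0],[0,0,0],0],[[0,0,0],[0,0,0],0]]'
```

```text
clock: 7.32
position: [0.4537, 0.2868, 0.1022]
ee_rot: [0.254, 0.967, 0.006, 0.004]
ft_force: [1.3, 0.3, -0.5]
grip_width: 0.202
clock: 7.58
position: [0.4434, 0.3123, 0.1026]
ee_rot: [0.25, 0.968, 0.007, 0.004]
ft_force: [0.9, -0.7, 0.2]
grip_width: 0.197
```

```bash
python3 -m jog '[[[0.009,0.007,-0.03],[0,0,0],0],[[0,0,-0.03],[0,0,0],0],[[0,0,-0.02],[0,0,0],0],[[0,0,0],[0,0,0],0]]'; python3 -m jog '[[[0,0,0],[0,0,0],35],[[0,0,0],[0,0,0],35],[[0,0,0.04],[0,0,0],35],[[0,0,0.045],[0,0,0],35]]'
python3 - <<'E'
from h import *
st(); shot('wrist','w5')
E
```

```text
clock: 8.07
position: [0.4563, 0.3136, 0.0214]
ee_rot: [0.253, 0.967, 0.007, 0.005]
ft_force: [0.2, -0.7, 0.5]
grip_width: 0.201
clock: 8.57
position: [0.4568, 0.3111, 0.1087]
ee_rot: [0.254, 0.967, 0.006, 0.005]
ft_force: [0.4, 1.1, 0.7]
grip_width: 0.35
t 8.57 p [0.4568 0.3111 0.1087] q [0.254 0.967 0.006 0.005] F [0.4 1.1 0.7] g 0.35
```

View pics/w5.png

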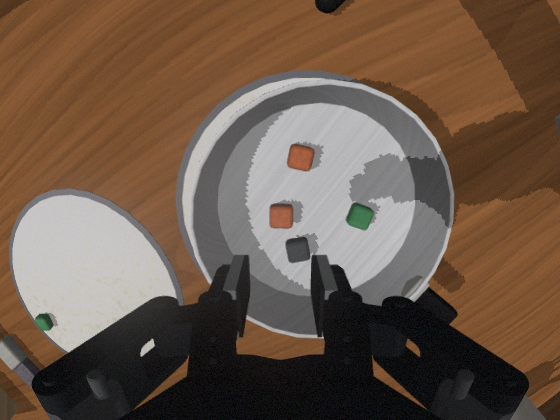

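The picture shows four pieces lying flat in the pan, with the new orange one at (281,215). Next is the second orange piece.

```bash
python3 -m jog '[[[0.02,-0.035,0],[0,0,-0.15],50],[[0.02,-0.035,0],[0,0,-0.15],50],[[0.022,-0.035,0],[0,0,-0.15],50],[[0.022,-0.037,0],[0,0,-0.15],50],[[0.0,0.0,0],[0,0,0],50]]'
python3 - <<'E'
from h import *
st(); shot('wrist','w6')
E
```

```text
clock: 9.25
position: [0.5478, 0.1682, 0.1218]
ee_rot: [0.536, 0.844, 0.012, 0.013]
ft_force: [0.6, 0.4, -0.2]
grip_width: 0.501
t 9.25 p [0.5478 0.1682 0.1218] q [0.536 0.844 0.012 0.013] F [ 0.6  0.4 -0.2] g 0.501
```

View pics/w6.png

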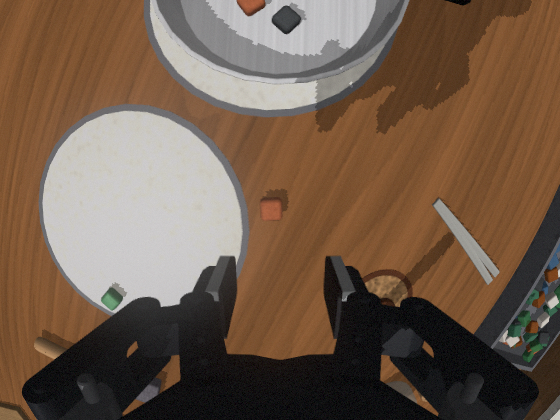

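```bash
cat > fix.py <<'E'
from h import *
from scipy.spatial.transform import Rotation as R
def fix(az=None):
    o=sensors.get_obs(); r=R.from_quat(o['ee_rot']); M=r.as_matrix(); y=M[:,1]
    a=np.degrees(np.arctan2(y[1],y[0])); t=a if az is None else az
    c,s=np.cos(np.radians(t)),np.sin(np.radians(t)); Y=np.array([c,s,0]);Z=np.array([0,0,-1.]);X=np.cross(Y,Z)
    D=R.from_matrix(np.c_[X,Y,Z])*r.inv(); print('jaw az',round(a,1),'tool z',np.round(M[:,2],3),'fix rotvec',np.round(D.as_rotvec(),3),'pos',np.round(o['position'],4),'j',np.round(o['joint_pos'],2),'F',np.round(o['ft_force'],1),'t',o['clock'])
if __name__=='__main__':
    import sys; fix(float(sys.argv[1]) if len(sys.argv)>1 else None)
E
python3 fix.py
python3 - <<'E'
from h import *
print(onz(load('w6')[2],271,209,.013,True))
E
```

```text
jaw az 25.4 tool z [ 0.035  0.008 -0.999] fix rotvec [-0.008  0.035  0.   ] pos [0.547  0.1704 0.1217] j [-0.82  0.3   0.51  1.79 -0.16  1.06  0.19] F [-0.3  0.2  0.9] t 9.3
[0.54410484 0.16719662 0.013     ]
```

```bash
python3 -m jog '[[[-0.003,-0.003,-0.05],[-0.008,0.035,0],50],[[0,0,-0.04],[0,0,0],50],[[0,0,0],[0,0,0],50]]'; python3 fix.py
```

```text
clock: 9.68
position: [0.5435, 0.1721, 0.0317]
ee_rot: [0.531, 0.848, 0.002, -0.001]
ft_force: [-0.2, 0.6, 0.3]
grip_width: 0.496
jaw az 25.9 tool z [ 0.001  0.004 -1.   ] fix rotvec [-0.004  0.001 -0.   ] pos [0.5435 0.1721 0.0317] j [-0.77  0.43  0.47  1.83 -0.24  0.93  0.26] F [-0.2  0.6  0.3] t 9.675
```

```bash
python3 -m jog '[[[0,-0.005,-0.015],[0,0,0],50],[[0,0,-0.014],[0,0,0],50],[[0,0,0],[0,0,0],50],[[0,0,0],[0,0,0],0],[[0,0,0],[0,0,0],0]]'; python3 -m jog '[[[0,0,0],[0,0,0],0],[[0,0,0],[0,0,0],0]]'
```

```text
clock: 10.3
position: [0.5457, 0.1692, 0.0055]
ee_rot: [0.529, 0.848, 0.005, 0.001]
ft_force: [0.0, -0.4, 0.4]
grip_width: 0.196
clock: 10.55
position: [0.5461, 0.1694, 0.0061]
ee_rot: [0.529, 0.848, 0.006, 0.001]
ft_force: [0.3, 0.1, 0.2]
grip_width: 0.196
```

```bash
python3 -m jog '[[[0,0,0.05],[0,0,0],0],[[-0.01,0.03,0.045],[0,0,0],0],[[-0.026,0.055,0],[0,0,0],0],[[-0.026,0.055,0],[0,0,0],0],[[-0.026,0.055,0],[0,0,0],0]]'; python3 -m jog '[[[0,0.016,0],[0,0,0],0],[[0,0,0],[0,0,0],0]]'; python3 fix.py
```

```text
clock: 11.18
position: [0.4582, 0.3638, 0.1055]
ee_rot: [0.534, 0.845, 0.006, 0.002]
ft_force: [0.7, 0.2, -0.2]
grip_width: 0.195
clock: 11.42
position: [0.4548, 0.385, 0.1054]
ee_rot: [0.531, 0.847, 0.007, 0.001]
ft_force: [0.3, -1.4, 0.0]
grip_width: 0.197
jaw az 25.9 tool z [ 0.009  0.01  -1.   ] fix rotvec [-0.01   0.009 -0.   ] pos [0.4548 0.385  0.1054] j [-1.11  0.37  0.4   1.72 -0.17  1.07 -0.2 ] F [ 0.3 -1.4  0. ] t 11.425
```

```bash
python3 -m jog '[[[0.003,-0.002,-0.04],[0,0,0],0],[[0,0,-0.035],[0,0,0],0],[[0,0,0],[0,0,0],0]]'; python3 -m jog '[[[0,0,0],[0,0,0],35],[[0,0,0],[0,0,0],35],[[0,0,0.04],[0,0,0],35],[[0,0,0.04],[0,0,0],35]]'
python3 - <<'E'
from h import *
st(); shot('wrist','w7');shot('scene','s7')
E
```

```text
clock: 11.8
position: [0.4612, 0.3779, 0.0295]
ee_rot: [0.533, 0.846, 0.007, 0.002]
ft_force: [-0.1, -0.3, 1.0]
grip_width: 0.201
clock: 12.3
position: [0.4629, 0.3756, 0.1137]
ee_rot: [0.535, 0.845, 0.007, 0.003]
ft_force: [0.7, -0.3, 0.3]
grip_width: 0.349
t 12.3 p [0.4629 0.3756 0.1137] q [0.535 0.845 0.007 0.003] F [ 0.7 -0.3  0.3] g 0.349
```

View pics/w7.png

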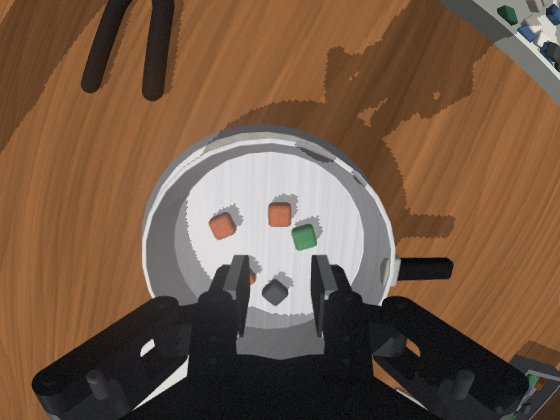

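Five pieces are in the pan. Next, the green piece on the empty spot.

```bash
python3 -m jog '[[[0,-0.05,0.01],[0,0,0.13],50],[[0,-0.055,0],[0,0,0.13],50],[[-0.005,-0.055,0],[0,0,0.13],50],[[-0.005,-0.055,0],[0,0,0.13],50],[[-0.005,-0.055,0],[0,0,0.13],50]]'; python3 -m jog '[[[-0.005,-0.055,0],[0,0,0.13],50],[[0,-0.025,0],[0,0,0],50],[[0,0,0],[0,0,0],50]]'
python3 - <<'E'
from h import *
st(); shot('wrist','w8')
E
python3 fix.py 72
```

```text
clock: 13.02
position: [0.4499, 0.1047, 0.1311]
ee_rot: [0.224, 0.974, 0.015, 0.001]
ft_force: [0.6, -1.1, -0.4]
grip_width: 0.499
clock: 13.4
position: [0.4447, 0.0181, 0.1328]
ee_rot: [0.161, 0.987, 0.017, 0.002]
ft_force: [-0.5, 1.2, 0.2]
grip_width: 0.5
t 13.4 p [0.4447 0.0181 0.1328] q [0.161 0.987 0.017 0.002] F [-0.5  1.2  0.2] g 0.5
jaw az 71.6 tool z [ 0.009  0.034 -0.999] fix rotvec [-0.034  0.009  0.008] pos [0.4447 0.0192 0.1328] j [-0.7  -0.02  0.59  2.07 -0.03  1.07  1.15] F [0.5 0.9 0.5] t 13.45
```

View pics/w8.png

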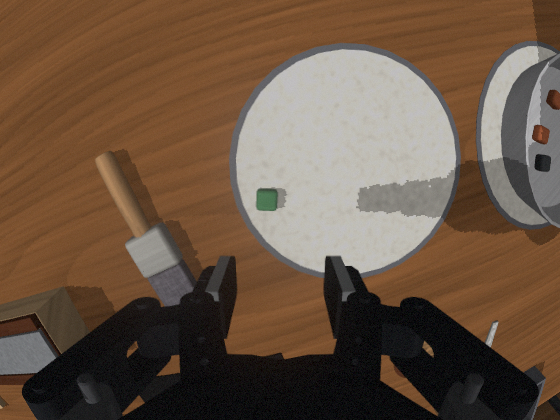

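```bash
python3 - <<'E'
from h import *
print(onz(load('w8')[2],266.5,199.5,.013,True))
E
python3 -m jog '[[[-0.005,-0.003,-0.05],[-0.034,0.009,0],50],[[0,0,-0.045],[0,0,0],50],[[0,0,0],[0,0,0],50]]'; python3 fix.py
```

```text
[0.43554655 0.01382136 0.013     ]
clock: 13.82
position: [0.441, 0.0204, 0.037]
ee_rot: [0.158, 0.987, 0.001, 0.002]
ft_force: [0.5, -0.3, -0.0]
grip_width: 0.497
jaw az 71.8 tool z [ 0.004  0.001 -1.   ] fix rotvec [-0.001  0.004  0.   ] pos [0.441  0.0204 0.037 ] j [-0.69  0.16  0.58  2.16 -0.11  0.85  1.21] F [ 0.5 -0.3 -0. ] t 13.825
```

```bash
python3 -m jog '[[[-0.004,-0.006,-0.02],[0,0,0],50],[[0,0,-0.013],[0,0,0],50],[[0,0,-0.002],[0,0,0],50],[[0,0,0],[0,0,0],0],[[0,0,0],[0,0,0],0]]'; python3 -m jog '[[[0,0,0],[0,0,0],0],[[0,0,0],[0,0,0],0]]'
```

```text
clock: 14.45
position: [0.4416, 0.0183, 0.0067]
ee_rot: [0.156, 0.988, 0.003, 0.005]
ft_force: [0.4, -0.2, -0.4]
grip_width: 0.195
clock: 14.7
position: [0.4421, 0.0185, 0.0074]
ee_rot: [0.156, 0.988, 0.003, 0.005]
ft_force: [-0.1, 0.5, -0.1]
grip_width: 0.19
```

```bash
python3 -m jog '[[[0,0,0.05],[0,0,0],0],[[0.0,0.03,0.045],[0,0,0],0],[[0.012,0.055,0],[0,0,0],0],[[0.012,0.055,0],[0,0,0],0],[[0.014,0.055,0],[0,0,0],0]]'; python3 -m jog '[[[0.014,0.055,0],[0,0,0],0],[[0.014,0.055,0],[0,0,0],0],[[0.004,0.018,0],[0,0,0],0],[[0,0,0],[0,0,0],0]]'; python3 fix.py
```

```text
clock: 15.32
position: [0.4806, 0.2152, 0.1071]
ee_rot: [0.161, 0.987, 0.005, 0.006]
ft_force: [1.0, -0.5, 0.4]
grip_width: 0.198
clock: 15.82
position: [0.512, 0.3521, 0.1061]
ee_rot: [0.158, 0.987, 0.005, 0.005]
ft_force: [0.3, -0.5, -0.4]
grip_width: 0.198
jaw az 71.8 tool z [ 0.012  0.008 -1.   ] fix rotvec [-0.008  0.012  0.   ] pos [0.512  0.3521 0.1061] j [-0.99  0.42  0.4   1.65 -0.18  1.09  0.71] F [ 0.3 -0.5 -0.4] t 15.825
```

```bash
python3 -m jog '[[[0.002,-0.010,-0.04],[-0.008,0.012,0],0],[[0,0,-0.033],[0,0,0],0],[[0,0,0],[0,0,0],0]]'; python3 -m jog '[[[0,0,0],[0,0,0],35],[[0,0,0],[0,0,0],35],[[0,0,0.04],[0,0,0],35],[[-0.06,-0.02,0.05],[0,0,0],35],[[-0.06,0,0.03],[0,0,0],35]]'
python3 - <<'E'
from h import *
st(); shot('wrist','w9');shot('scene','s9')
E
```

```text
clock: 16.2
position: [0.5143, 0.3382, 0.0323]
ee_rot: [0.159, 0.987, -0.001, 0.0]
ft_force: [1.9, -1.0, -0.1]
grip_width: 0.193
clock: 16.82
position: [0.4143, 0.3207, 0.1458]
ee_rot: [0.162, 0.987, 0.001, 0.003]
ft_force: [-0.2, 0.9, 0.9]
grip_width: 0.355
t 16.82 p [0.4143 0.3207 0.1458] q [0.162 0.987 0.001 0.003] F [-0.2  0.9  0.9] g 0.355
```

View pics/w9.png

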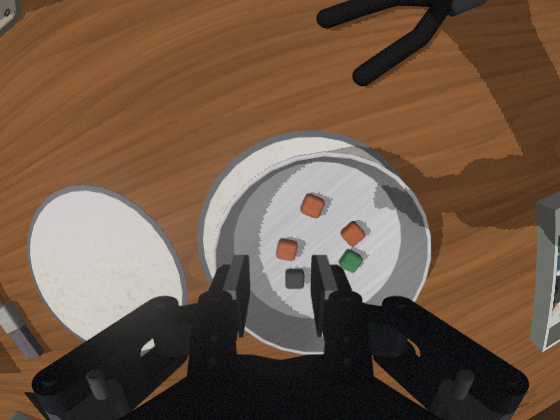

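View pics/s9.png

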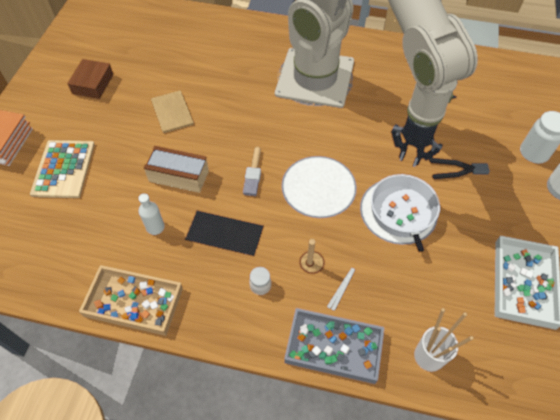

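All six pieces are in the pan and no loose ones remain on the table. Next, the stirrer.

```bash
python3 -m jog '[[[0.03,-0.02,0.045],[0,0,0],60],[[0.045,-0.035,0],[0,0,0],60],[[0.045,-0.035,0],[0,0,0],60],[[0.045,-0.035,0],[0,0,0],60],[[0.045,-0.035,0],[0,0,0],60]]'; python3 -m jog '[[[0.0,0.0,0],[0,0,0],60]]'
python3 - <<'E'
from h import *
st(); shot('wrist','w10')
E
python3 fix.py
```

```text
clock: 17.55
position: [0.6249, 0.1647, 0.2016]
ee_rot: [0.152, 0.988, 0.009, 0.005]
ft_force: [-0.8, 1.3, 0.1]
grip_width: 0.599
clock: 17.68
position: [0.6279, 0.1592, 0.2021]
ee_rot: [0.155, 0.988, 0.008, 0.007]
ft_force: [-0.8, -0.7, 0.0]
grip_width: 0.595
t 17.68 p [0.6279 0.1592 0.2021] q [0.155 0.988 0.008 0.007] F [-0.8 -0.7  0. ] g 0.595
jaw az 72.3 tool z [ 0.015  0.015 -1.   ] fix rotvec [-0.015  0.015  0.   ] pos [0.6266 0.1618 0.2022] j [-0.74  0.42  0.56  1.48 -0.24  1.29  1.11] F [-0.   1.   0.2] t 17.725
```

View pics/w10.png

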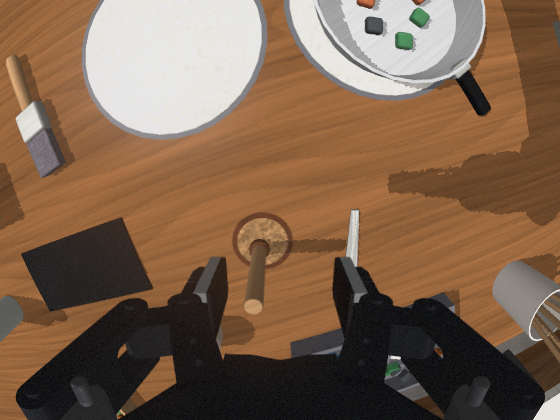

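Run:
```python
from h import *
m=load('w10')[2]
for z in(.125,.135): print('top',onz(m,254,307,z,True))
print('foot',onz(m,259.5,245,.008,True),'coaster',onz(m,263,240.5,0,True))
p=load('w10')[0]; c=cv2.cvtColor(p,cv2.COLOR_RGB2BGR)[205:325,220:310]; cv2.imwrite('pics/w10z.png',cv2.resize(c,None,fx=5,fy=5,interpolation=cv2.INTER_CUBIC))
```

```text
top [0.6903144  0.11878428 0.125     ]
top [0.68430618 0.12153081 0.135     ]
foot [0.68448245 0.12051923 0.008     ] coaster [0.68346764 0.12475247 0.        ]
```

View pics/w10z.png

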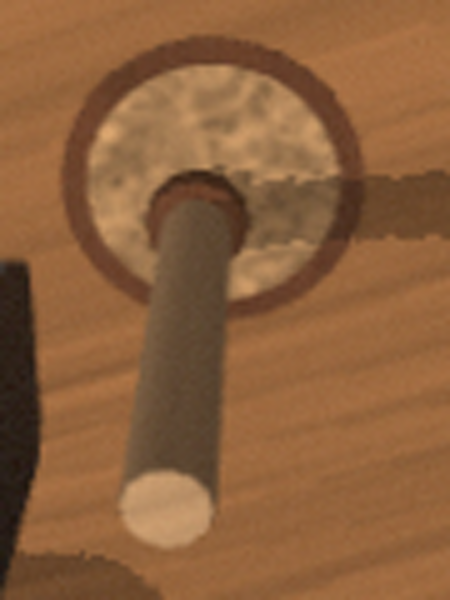

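```bash
python3 -m jog '[[[0.03,-0.021,0],[-0.015,0.015,0],60],[[0.03,-0.02,0],[0,0,0],60],[[0,0,0],[0,0,0],60]]';  python3 fix.py 72
```

```text
clock: 18.1
position: [0.6868, 0.1243, 0.2039]
ee_rot: [0.151, 0.989, 0.001, -0.0]
ft_force: [0.5, 0.5, -0.1]
grip_width: 0.597
jaw az 72.6 tool z [ 0.     0.003 -1.   ] fix rotvec [-0.003  0.    -0.011] pos [0.6868 0.1243 0.2039] j [-0.61  0.55  0.57  1.3  -0.29  1.37  1.21] F [ 0.5  0.5 -0.1] t 18.1
```

```bash
python3 -m jog '[[[0.0,-0.004,-0.04],[0,0,0],60],[[0,0,-0.05],[0,0,0],60],[[0,0,0],[0,0,0],60]]';  python3 fix.py
```

```text
clock: 18.48
position: [0.6852, 0.1261, 0.1145]
ee_rot: [0.148, 0.989, 0.004, 0.001]
ft_force: [1.1, 0.5, 0.7]
grip_width: 0.598
jaw az 73.0 tool z [ 0.002  0.007 -1.   ] fix rotvec [-0.007  0.002 -0.   ] pos [0.6852 0.1261 0.1145] j [-0.61  0.61  0.54  1.41 -0.33  1.21  1.24] F [1.1 0.5 0.7] t 18.475
```

```bash
python3 -m jog '[[[0.001,-0.006,-0.015],[-0.007,0.002,0],60],[[0.001,0,-0.03],[0,0,0],60],[[0,0,0],[0,0,0],60]]';  python3 fix.py
```

```text
clock: 18.85
position: [0.6891, 0.1221, 0.0742]
ee_rot: [0.147, 0.989, 0.002, 0.003]
ft_force: [-0.2, -0.3, 0.2]
grip_width: 0.6
jaw az 73.1 tool z [ 0.007  0.002 -1.   ] fix rotvec [-0.002  0.007  0.   ] pos [0.6891 0.1221 0.0742] j [-0.6   0.65  0.52  1.44 -0.34  1.14  1.26] F [-0.2 -0.3  0.2] t 18.85
```

```bash
python3 -m jog '[[[-0.002,-0.002,-0.003],[-0.002,0.007,0],60],[[0,0,0],[0,0,0],40],[[0,0,0],[0,0,0],25],[[0,0,0],[0,0,0],0],[[0,0,0],[0,0,0],0]]' 60;  python3 -m jog '[[[0,0,0],[0,0,0],0]]';python3 fix.py
python3 - <<'E'
from h import *
st(); shot('wrist','w11')
E
```

```text
clock: 19.48
position: [0.6894, 0.1202, 0.0763]
ee_rot: [0.147, 0.989, 0.001, 0.003]
ft_force: [-0.5, -0.1, -0.8]
grip_width: 0.167
clock: 19.6
position: [0.6894, 0.1202, 0.0763]
ee_rot: [0.146, 0.989, 0.001, 0.003]
ft_force: [-0.3, -0.1, 1.1]
grip_width: 0.173
jaw az 73.2 tool z [ 0.005  0.002 -1.   ] fix rotvec [-0.002  0.005  0.   ] pos [0.6894 0.1202 0.0763] j [-0.59  0.65  0.52  1.43 -0.34  1.14  1.26] F [-0.3 -0.1  1.1] t 19.6
t 19.6 p [0.6894 0.1202 0.0763] q [0.146 0.989 0.001 0.003] F [-0.3 -0.1  1.1] g 0.173
```

View pics/w11.png

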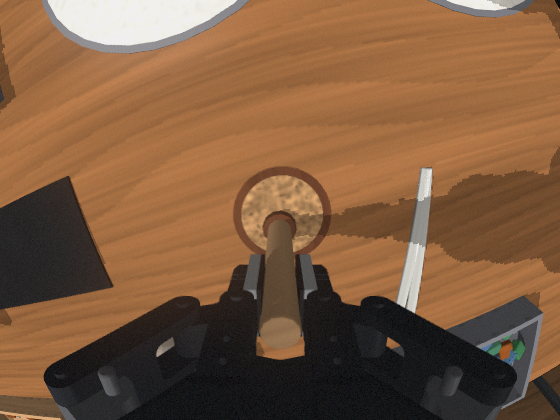

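Gripped. Lifting the stirrer and carrying it over the pan.

```bash
python3 -m jog '[[[0,0,0.04],[0,0,0],0],[[0,0,0.04],[0,0,0],0],[[-0.03,0.03,0.005],[0,0,0],0],[[-0.036,0.037,0],[0,0,0],0],[[-0.036,0.037,0],[0,0,0],0]]';  python3 -m jog '[[[-0.036,0.037,0],[0,0,0],0],[[-0.036,0.037,0],[0,0,0],0],[[-0.03,0.03,0],[0,0,0],0],[[0,0,0],[0,0,0],0]]';python3 fix.py
python3 - <<'E'
from h import *
shot('wrist','w12');shot('scene','s12'); st()
E
```

```text
clock: 20.27
position: [0.5863, 0.2214, 0.1631]
ee_rot: [0.15, 0.989, -0.0, 0.003]
ft_force: [0.0, 0.3, -1.0]
grip_width: 0.167
clock: 20.78
position: [0.477, 0.3327, 0.1634]
ee_rot: [0.147, 0.989, 0.001, 0.002]
ft_force: [0.3, -0.1, -0.7]
grip_width: 0.171
jaw az 73.1 tool z [ 0.005  0.002 -1.   ] fix rotvec [-0.002  0.005  0.   ] pos [0.477  0.3327 0.1634] j [-1.11  0.3   0.5   1.69 -0.15  1.19  0.71] F [ 0.3 -0.1 -0.7] t 20.775
t 20.88 p [0.4799 0.3293 0.1635] q [0.149 0.989 0.001 0.003] F [ 0.6 -0.4 -0.8] g 0.167
```

View pics/w12.png

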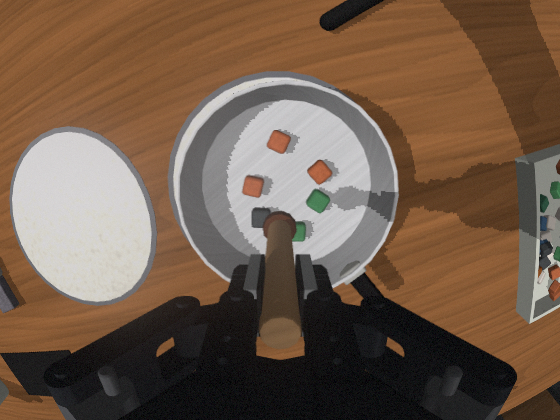

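View pics/s12.png

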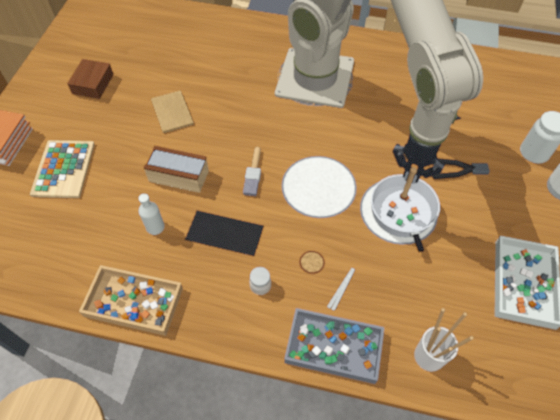

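Run:
```python
from h import *
from m2 import circ
p,d,m=load('w12')
for n,u,v in [('o',279,141),('o',319,171),('o',253,186),('g',318,200),('d',261,217),('g2',299,232)]: print(n,np.round(onz(m,u,v,.017,True)[:2],4))
for f in ('s12',):
    p,d,m=load(f);P=cloud(d,m);hsv=cv2.cvtColor(p,cv2.COLOR_RGB2HSV)
    Q=P[(np.abs(P[...,2]-.05)<.004)&(np.hypot(P[...,0]-.472,P[...,1]-.342)<.115)&(hsv[...,2]>90)]
    ctr=np.array([.472,.342])
    for _ in range(4):
        e=np.abs(np.hypot(*(Q[:,:2]-ctr).T)-.093); ctr,r=circ(Q[e<.006])
    print('pan',ctr,r)
    c=cv2.cvtColor(p,cv2.COLOR_RGB2BGR)[245:280,295:330]; cv2.imwrite('pics/co12.png',cv2.resize(c,None,fx=12,fy=12,interpolation=cv2.INTER_CUBIC))
```

```text
o [0.4256 0.348 ]
o [0.462  0.3749]
o [0.4579 0.3134]
g [0.4879 0.3668]
d [0.4882 0.3114]
g2 [0.5129 0.3413]
pan [0.4728314  0.34125851] 0.0920903693974435
```

View pics/co12.png

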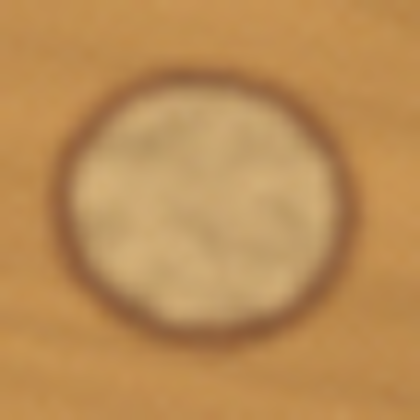

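```bash
python3 -m jog '[[[-0.007,0.012,0],[0,0,0],0],[[0,0,0],[0,0,0],0]]'; python3 fix.py
```

```text
clock: 21.12
position: [0.4741, 0.3403, 0.1636]
ee_rot: [0.151, 0.988, 0.0, 0.003]
ft_force: [-0.5, 0.2, -0.3]
grip_width: 0.169
jaw az 72.6 tool z [ 0.007 -0.    -1.   ] fix rotvec [0.    0.007 0.   ] pos [0.4741 0.3403 0.1636] j [-1.12  0.3   0.5   1.69 -0.15  1.19  0.68] F [-0.5  0.2 -0.3] t 21.125
```

```bash
python3 -m jog '[[[-0.001,0,-0.035],[0,0,0],0],[[0,0,-0.03],[0,0,0],0],[[0,0,0],[0,0,0],0]]'; python3 fix.py
```

```text
clock: 21.5
position: [0.4751, 0.3387, 0.0977]
ee_rot: [0.153, 0.988, 0.001, 0.004]
ft_force: [-0.3, -0.0, -0.2]
grip_width: 0.171
jaw az 72.4 tool z [ 0.008 -0.    -1.   ] fix rotvec [0.    0.008 0.   ] pos [0.4751 0.3387 0.0977] j [-1.1   0.37  0.48  1.76 -0.19  1.06  0.71] F [-0.3 -0.  -0.2] t 21.5
```

```bash
python3 -m jog '[[[-0.003,0.003,-0.007],[0,0.008,0],0],[[0,0,-0.006],[0,0,0],0],[[0,0,0],[0,0,0],0]]'; python3 fix.py
```

```text
clock: 21.88
position: [0.4736, 0.3422, 0.0866]
ee_rot: [0.153, 0.988, 0.001, 0.001]
ft_force: [-0.1, 0.3, 1.0]
grip_width: 0.171
jaw az 72.4 tool z [ 0.002  0.002 -1.   ] fix rotvec [-0.002  0.002  0.   ] pos [0.4736 0.3422 0.0866] j [-1.09  0.39  0.48  1.76 -0.2   1.04  0.72] F [-0.1  0.3  1. ] t 21.875
```

```bash
python3 -m jog '[[[0.010,0,-0.002],[0,0,0],0],[[0.015,0.003,-0.001],[0,0,0],0],[[0.014,0.008,-0.001],[0,0,0],0],[[-0.001,0.012,0],[0,0,0],0],[[-0.009,0.0136,-0.0005],[0,0,0],0]]'; python3 fix.py
```

```text
clock: 22.5
position: [0.5066, 0.3795, 0.0836]
ee_rot: [0.155, 0.988, 0.002, 0.002]
ft_force: [-0.1, 0.4, -1.0]
grip_width: 0.169
jaw az 72.2 tool z [ 0.005  0.004 -1.   ] fix rotvec [-0.004  0.005  0.   ] pos [0.5066 0.3795 0.0836] j [-1.07  0.49  0.46  1.63 -0.24  1.07  0.72] F [-0.1  0.4 -1. ] t 22.5
```

```bash
python3 -m jog '[[[-0.015,0.005,0],[0,0,0],0],[[-0.0161,0.001,0],[0,0,0],0],[[-0.0161,-0.003,-0.0005],[0,0,0],0],[[-0.0136,-0.0091,0],[0,0,0],0],[[-0.009,-0.0136,-0.0005],[0,0,0],0]]'; python3 fix.py
```

```text
clock: 23.12
position: [0.427, 0.3627, 0.0824]
ee_rot: [0.151, 0.989, 0.003, 0.001]
ft_force: [-0.3, 0.4, -0.6]
grip_width: 0.172
jaw az 72.7 tool z [ 0.003  0.005 -1.   ] fix rotvec [-0.005  0.003  0.   ] pos [0.427  0.3627 0.0824] j [-1.18  0.34  0.47  1.83 -0.18  1.01  0.63] F [-0.3  0.4 -0.6] t 23.125
```

```bash
python3 -m jog '[[[0.0,-0.0155,0.0005],[0,0,0],0],[[0.005,-0.0155,0],[0,0,0],0],[[0.0095,-0.0125,0.0005],[0,0,0],0],[[0.0138,-0.008,0],[0,0,0],0],[[0.016,-0.002,0],[0,0,0],0]]'; python3 fix.py
```

```text
clock: 23.75
position: [0.473, 0.3057, 0.0847]
ee_rot: [0.15, 0.989, 0.004, 0.001]
ft_force: [0.7, -0.1, 0.3]
grip_width: 0.172
jaw az 72.7 tool z [ 0.004  0.008 -1.   ] fix rotvec [-0.008  0.004  0.   ] pos [0.473  0.3057 0.0847] j [-1.07  0.34  0.5   1.82 -0.2   1.02  0.77] F [ 0.7 -0.1  0.3] t 23.75
```

```bash
python3 -m jog '[[[0.0165,0.001,-0.001],[0,0,0],0],[[0.0145,0.007,0],[0,0,0],0],[[0.009,0.0136,-0.0005],[0,0,0],0],[[0.001,0.0161,0],[0,0,0],0],[[-0.004,0.0155,0],[0,0,0],0]]'; python3 fix.py
```

```text
clock: 24.38
position: [0.5159, 0.3561, 0.0809]
ee_rot: [0.153, 0.988, 0.001, 0.0]
ft_force: [-3.8, -7.5, 8.5]
grip_width: 0.173
jaw az 72.4 tool z [ 0.001  0.001 -1.   ] fix rotvec [-0.001  0.001  0.   ] pos [0.5159 0.3561 0.0809] j [-1.05  0.49  0.48  1.64 -0.25  1.07  0.77] F [-3.8 -7.5  8.5] t 24.375
```

```bash
python3 -m jog '[[[-0.006,0.014,0.003],[0,0,0],0],[[-0.012,0.011,0.0005],[0,0,0],0],[[-0.0155,0.005,0],[0,0,0],0],[[-0.0165,-0.001,0],[0,0,0],0],[[-0.015,-0.007,0],[0,0,0],0]]'; python3 fix.py
```

```text
clock: 25.0
position: [0.4446, 0.3831, 0.084]
ee_rot: [0.151, 0.989, 0.001, -0.0]
ft_force: [0.8, 0.7, -0.6]
grip_width: 0.17
jaw az 72.6 tool z [ 0.     0.002 -1.   ] fix rotvec [-0.002  0.    -0.   ] pos [0.4446 0.3831 0.084 ] j [-1.18  0.4   0.47  1.75 -0.21  1.04  0.64] F [ 0.8  0.7 -0.6] t 25.0
```

```bash
python3 -m jog '[[[-0.0105,-0.0135,-0.0005],[0,0,0],0],[[-0.005,-0.016,0],[0,0,0],0],[[0.0,-0.0164,0],[0,0,0],0],[[0.0065,-0.015,0],[0,0,0],0],[[0.0115,-0.011,0],[0,0,0],0]]'
python3 - <<'E'
from h import *
st();shot('scene','s13')
E
```

```text
clock: 25.62
position: [0.4429, 0.3116, 0.0845]
ee_rot: [0.148, 0.989, 0.004, -0.0]
ft_force: [3.1, 3.5, 0.7]
grip_width: 0.169
t 25.62 p [0.4429 0.3116 0.0845] q [ 0.148  0.989  0.004 -0.   ] F [3.1 3.5 0.7] g 0.169
```

Run:
```python
from h import *
p,d,m=load('s13')
c=cv2.cvtColor(p,cv2.COLOR_RGB2BGR)[160:260,345:465]; cv2.imwrite('pics/s13z.png',cv2.resize(c,None,fx=5,fy=5,interpolation=cv2.INTER_CUBIC))
```

```text
(no output)
```

View pics/s13z.png

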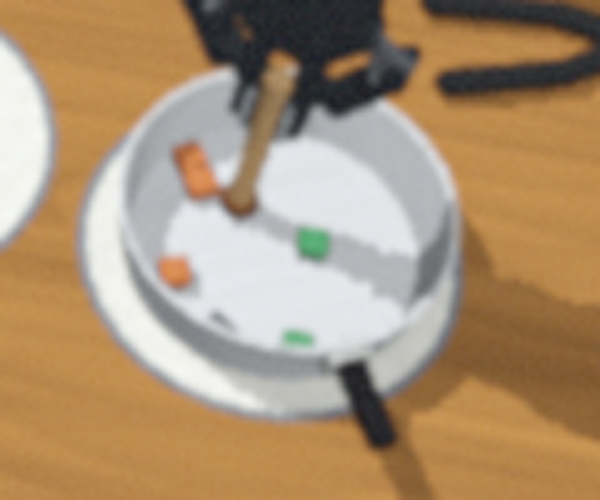

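```bash
python3 -m jog '[[[0.0145,-0.007,0],[0,0,0],0],[[0.0165,-0.002,0],[0,0,0],0],[[0.016,0.0035,0],[0,0,0],0],[[0.0135,0.0095,0],[0,0,0],0],[[0.009,0.0135,0],[0,0,0],0]]'; python3 fix.py
```

```text
clock: 26.3
position: [0.5195, 0.3233, 0.0835]
ee_rot: [0.151, 0.988, 0.001, -0.001]
ft_force: [-4.8, 0.4, 1.6]
grip_width: 0.169
jaw az 72.6 tool z [-0.002  0.003 -1.   ] fix rotvec [-0.003 -0.002 -0.   ] pos [0.5195 0.3233 0.0835] j [-1.03  0.46  0.51  1.68 -0.25  1.07  0.83] F [-4.8  0.4  1.6] t 26.3
```

```bash
python3 -m jog '[[[0.0,0.0155,0],[0,0,0],0],[[-0.004,0.0158,0],[0,0,0],0],[[-0.01,0.0135,0],[0,0,0],0],[[-0.014,0.008,0],[0,0,0],0],[[-0.0163,0.002,0],[0,0,0],0]]'; python3 fix.py
```

```text
clock: 26.92
position: [0.4731, 0.3811, 0.0822]
ee_rot: [0.151, 0.988, -0.0, -0.001]
ft_force: [0.5, -0.5, -0.5]
grip_width: 0.169
jaw az 72.6 tool z [-0.003  0.    -1.   ] fix rotvec [-0.    -0.003  0.   ] pos [0.4731 0.3811 0.0822] j [-1.14  0.45  0.49  1.7  -0.24  1.06  0.69] F [ 0.5 -0.5 -0.5] t 26.925
```

```bash
python3 -m jog '[[[-0.0165,0.001,0.001],[0,0,0],0],[[-0.015,-0.006,0],[0,0,0],0],[[-0.0115,-0.012,0],[0,0,0],0],[[-0.006,-0.0155,0],[0,0,0],0],[[0,-0.0164,0],[0,0,0],0]]'; python3 fix.py
```

```text
clock: 27.55
position: [0.4168, 0.3317, 0.0841]
ee_rot: [0.149, 0.989, 0.001, -0.002]
ft_force: [0.4, -0.1, -0.6]
grip_width: 0.17
jaw az 72.8 tool z [-0.003  0.003 -1.   ] fix rotvec [-0.003 -0.003 -0.   ] pos [0.4168 0.3317 0.0841] j [-1.2   0.28  0.51  1.89 -0.17  1.01  0.66] F [ 0.4 -0.1 -0.6] t 27.55
```

```bash
python3 -m jog '[[[0.009,-0.014,0],[0,0,0],0],[[0.011,-0.0125,0],[0,0,0],0],[[0.014,-0.008,0],[0,0,0],0],[[0.0165,-0.002,0],[0,0,0],0],[[0.0161,0.003,0],[0,0,0],0]]'; python3 fix.py
```

```text
clock: 28.18
position: [0.4887, 0.2935, 0.085]
ee_rot: [0.151, 0.989, 0.002, -0.001]
ft_force: [0.0, 0.6, -0.4]
grip_width: 0.173
jaw az 72.7 tool z [-0.002  0.004 -1.   ] fix rotvec [-0.004 -0.002 -0.   ] pos [0.4887 0.2935 0.085 ] j [-1.07  0.37  0.54  1.8  -0.22  1.03  0.83] F [ 0.   0.6 -0.4] t 28.175
```

```bash
python3 -m jog '[[[0.0155,0.006,-0.001],[0,0,0],0],[[0.0125,0.011,0],[0,0,0],0],[[0.007,0.015,0],[0,0,0],0],[[0.001,0.0164,0],[0,0,0],0],[[-0.006,0.0155,0],[0,0,0],0]]'; python3 fix.py
```

```text
clock: 28.8
position: [0.5242, 0.3566, 0.0819]
ee_rot: [0.153, 0.988, 0.0, -0.002]
ft_force: [0.2, 0.3, -0.5]
grip_width: 0.176
jaw az 72.4 tool z [-0.003  0.001 -1.   ] fix rotvec [-0.001 -0.003  0.   ] pos [0.5242 0.3566 0.0819] j [-1.06  0.51  0.51  1.62 -0.28  1.09  0.79] F [ 0.2  0.3 -0.5] t 28.8
```

```bash
python3 -m jog '[[[-0.009,0.0135,0.001],[0,0,0],0],[[-0.012,0.011,0],[0,0,0],0],[[-0.0155,0.005,0],[0,0,0],0],[[-0.0165,-0.001,0],[0,0,0],0],[[-0.0155,-0.006,0],[0,0,0],0]]'; python3 -m jog '[[[-0.009,-0.014,0],[0,0,0],0],[[-0.003,-0.016,0],[0,0,0],0],[[0.007,-0.010,0],[0,0,0],0],[[0.003,0,0],[0,0,0],0]]'; python3 fix.py
python3 - <<'E'
from h import *
shot('wrist','w14')
E
```

```text
clock: 29.42
position: [0.45, 0.3837, 0.0834]
ee_rot: [0.151, 0.989, 0.001, -0.001]
ft_force: [0.2, 0.3, -1.1]
grip_width: 0.17
clock: 29.92
position: [0.4454, 0.3421, 0.0842]
ee_rot: [0.15, 0.989, 0.002, -0.002]
ft_force: [0.3, 0.1, -0.4]
grip_width: 0.17
jaw az 72.7 tool z [-0.003  0.004 -1.   ] fix rotvec [-0.004 -0.003 -0.   ] pos [0.4454 0.3421 0.0842] j [-1.18  0.35  0.53  1.82 -0.21  1.02  0.7 ] F [ 0.3  0.1 -0.4] t 29.925
```

View pics/w14.png

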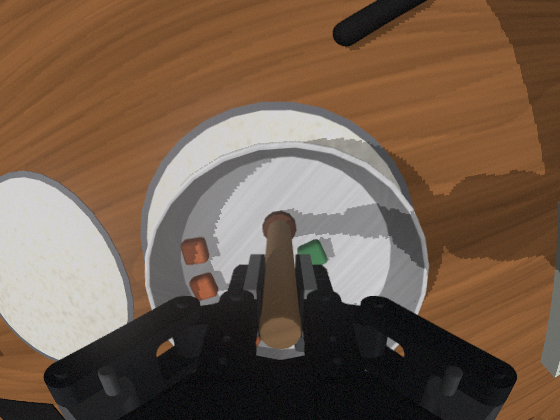

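```bash
python3 -m jog '[[[0,0,0.04],[0,0,0],0],[[0,0,0.04],[0,0,0],0],[[0.03,-0.027,0],[0,0,0],0],[[0.04,-0.036,0],[0,0,0],0],[[0.04,-0.036,0],[0,0,0],0]]';  python3 -m jog '[[[0.04,-0.036,0],[0,0,0],0],[[0.04,-0.036,0],[0,0,0],0],[[0.035,-0.032,0],[0,0,0],0],[[0,0,0],[0,0,0],0]]';python3 fix.py 73
python3 - <<'E'
from h import *
shot('wrist','w15');shot('side','d15');shot('scene','s15'); st()
E
```

```text
clock: 30.6
position: [0.5568, 0.2479, 0.1668]
ee_rot: [0.145, 0.989, 0.003, -0.001]
ft_force: [0.6, -0.1, -0.2]
grip_width: 0.172
clock: 31.1
position: [0.679, 0.1371, 0.1655]
ee_rot: [0.146, 0.989, 0.002, -0.0]
ft_force: [-1.0, -0.9, -1.6]
grip_width: 0.172
jaw az 73.2 tool z [-0.     0.003 -1.   ] fix rotvec [-0.003 -0.    -0.003] pos [0.679  0.1371 0.1655] j [-0.68  0.58  0.63  1.37 -0.34  1.3   1.23] F [-1.  -0.9 -1.6] t 31.1
t 31.25 p [0.6765 0.1428 0.1657] q [ 0.143  0.99   0.003 -0.001] F [ 0.7  0.6 -0.7] g 0.168
```

View pics/w15.png

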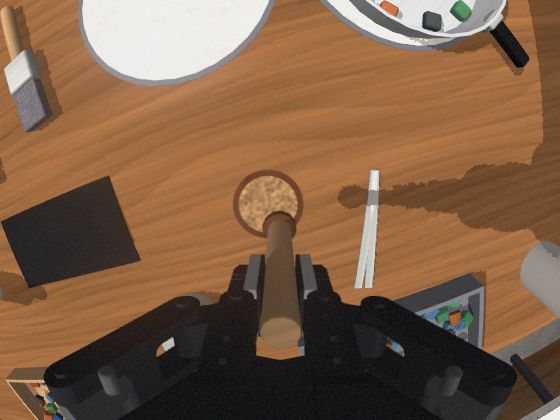

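View pics/d15.png

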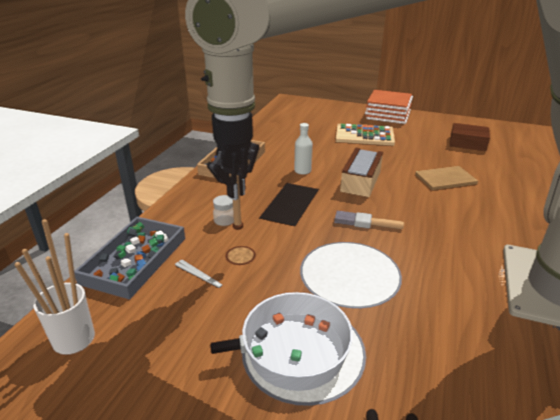

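Run:
```python
from h import *
m=load('w15')[2]
print('foot',onz(m,280,222,.092,True),'top',onz(m,281,331,.214,True),'coaster',onz(m,268,203,0,True))
# w11 when standing
m=load('w11')[2]; print('w11 foot',onz(m,280,222,.005,True),'top',onz(m,281,331,.125,True), 'coaster',onz(m,282,213,0,True))
for f,a in(('d15',(190,250,210,270)),):
    p=load(f)[0];c=cv2.cvtColor(p,cv2.COLOR_RGB2BGR)[a[0]:a[1],a[2]:a[3]]; cv2.imwrite('pics/d15z.png',cv2.resize(c,None,fx=9,fy=9,interpolation=cv2.INTER_CUBIC))
from m2 import circ
for f in('s15','d15'):
    p,d,m=load(f);P=cloud(d,m);hsv=cv2.cvtColor(p,cv2.COLOR_RGB2HSV)
    Q=P[(np.abs(P[...,2]-.05)<.004)&(np.hypot(P[...,0]-.472,P[...,1]-.342)<.13)&(hsv[...,2]>90)]
    ctr=np.array([.472,.342])
    for _ in range(6):
        e=np.abs(np.hypot(*(Q[:,:2]-ctr).T)-.093); ctr,r=circ(Q[e<.008])
    print(f,'pan',ctr,r)
    k=((np.hypot(P[...,0]-.684,P[...,1]-.124)<.05)&(np.abs(P[...,2])<.008)&(hsv[...,2]<130)&(hsv[...,0]<12))
```

```text
foot [0.67704978 0.13804204 0.092     ] top [0.67964574 0.13723347 0.214     ] coaster [0.68288307 0.12424677 0.        ]
w11 foot [0.68718647 0.12127486 0.005     ] top [0.68962623 0.12051397 0.125     ] coaster [0.68275462 0.12410968 0.        ]
s15 pan [0.48265631 0.33611016] 0.09217805275914394
d15 pan [0.48033803 0.3378906 ] 0.09223166548067088
```

View pics/d15z.png

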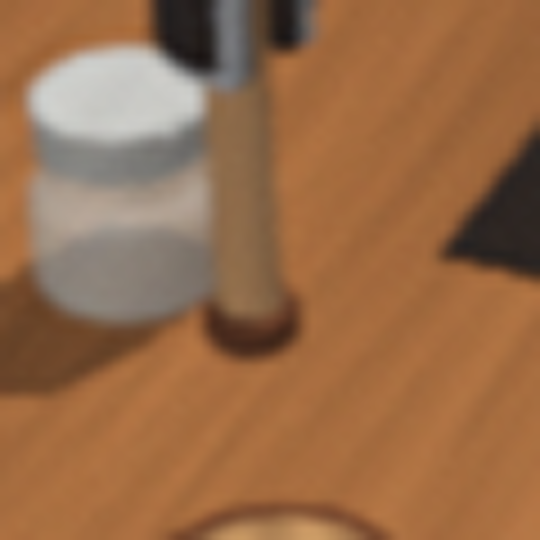

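```bash
python3 -m jog '[[[0.008,-0.019,0],[0,0,0],0],[[0,0,-0.03],[0,0,0],0],[[0,0,-0.03],[0,0,0],0],[[0,0,-0.01],[0,0,0],0],[[0,0,0],[0,0,0],0]]';python3 fix.py 73
```

```text
clock: 31.88
position: [0.6849, 0.1248, 0.0963]
ee_rot: [0.14, 0.99, 0.004, -0.0]
ft_force: [0.3, 0.5, 0.7]
grip_width: 0.17
jaw az 73.9 tool z [ 0.001  0.009 -1.   ] fix rotvec [-0.009  0.001 -0.015] pos [0.6849 0.1248 0.0963] j [-0.65  0.64  0.6   1.43 -0.38  1.18  1.29] F [0.3 0.5 0.7] t 31.875
```

```bash
python3 -m jog '[[[0,-0.001,-0.012],[-0.009,0.001,0],0],[[0,-0.001,-0.006],[0,0,0],0],[[0,0,0],[0,0,0],0]]';python3 fix.py
```

```text
clock: 32.25
position: [0.686, 0.123, 0.0794]
ee_rot: [0.14, 0.99, 0.0, 0.001]
ft_force: [1.0, 0.5, -0.4]
grip_width: 0.172
jaw az 73.9 tool z [ 0.003  0.    -1.   ] fix rotvec [-0.     0.003  0.   ] pos [0.686  0.123  0.0794] j [-0.64  0.66  0.59  1.44 -0.38  1.16  1.3 ] F [ 1.   0.5 -0.4] t 32.25
```

```bash
python3 -m jog '[[[0,0,-0.003],[0,0,0],0],[[0,0,0],[0,0,0],0]]';python3 fix.py;  python3 -m jog '[[[0,0,-0.002],[0,0,0],0],[[0,0,0],[0,0,0],0]]';python3 fix.py
```

```text
clock: 32.5
position: [0.6863, 0.123, 0.0768]
ee_rot: [0.14, 0.99, 0.0, 0.002]
ft_force: [-0.3, 0.5, 0.1]
grip_width: 0.172
jaw az 73.9 tool z [ 0.003  0.    -1.   ] fix rotvec [-0.     0.003  0.   ] pos [0.6863 0.123  0.0768] j [-0.64  0.66  0.59  1.44 -0.39  1.15  1.3 ] F [-0.3  0.5  0.1] t 32.5
clock: 32.75
position: [0.6872, 0.1229, 0.0761]
ee_rot: [0.14, 0.99, 0.001, 0.003]
ft_force: [0.5, 1.1, -0.8]
grip_width: 0.17
jaw az 73.9 tool z [ 0.006  0.001 -1.   ] fix rotvec [-0.001  0.006  0.   ] pos [0.6872 0.1229 0.0761] j [-0.64  0.66  0.59  1.44 -0.39  1.15  1.3 ] F [ 0.5  1.1 -0.8] t 32.75
```

```bash
python3 -m jog '[[[-0.001,0,-0.002],[-0.001,0.006,0],0],[[0,0,0],[0,0,0],0]]';python3 fix.py;  python3 -m jog '[[[0,0,-0.0015],[0,0,0],0]]';python3 fix.py
```

```text
clock: 33.0
position: [0.6876, 0.123, 0.0761]
ee_rot: [0.14, 0.99, 0.0, 0.001]
ft_force: [-0.3, -0.3, 0.3]
grip_width: 0.169
jaw az 73.9 tool z [ 0.003  0.    -1.   ] fix rotvec [-0.     0.003  0.   ] pos [0.6876 0.123  0.0761] j [-0.64  0.67  0.59  1.44 -0.39  1.15  1.3 ] F [-0.3 -0.3  0.3] t 33.0
clock: 33.12
position: [0.6882, 0.1228, 0.0758]
ee_rot: [0.14, 0.99, 0.001, 0.002]
ft_force: [-2.9, -1.5, 15.4]
grip_width: 0.168
jaw az 73.9 tool z [ 0.004  0.001 -1.   ] fix rotvec [-0.001  0.004  0.   ] pos [0.6882 0.1228 0.0758] j [-0.64  0.67  0.59  1.44 -0.39  1.15  1.3 ] F [-2.9 -1.5 15.4] t 33.125
```

```bash
python3 -m jog '[[[-0.0015,0,0.0005],[0,0,0],0],[[0,0,0],[0,0,0],22],[[0,0,0],[0,0,0],30],[[0,0,0],[0,0,0],55],[[0,0,0],[0,0,0],55]]'
python3 - <<'E'
from h import *
st();shot('wrist','w16')
E
```

```text
clock: 33.75
position: [0.686, 0.123, 0.0752]
ee_rot: [0.14, 0.99, 0.0, 0.001]
ft_force: [-0.2, 0.7, -0.7]
grip_width: 0.554
t 33.75 p [0.686  0.123  0.0752] q [0.14  0.99  0.    0.001] F [-0.2  0.7 -0.7] g 0.554
```

View pics/w16.png

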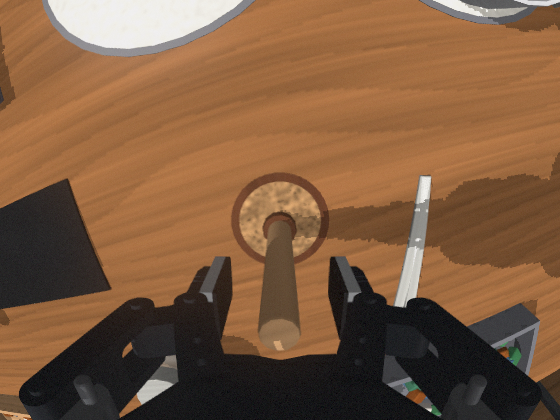

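The stirrer stands upright, near the middle of its coaster. I'll back off and look into the pan.

```bash
python3 -m jog '[[[0,0,0.02],[0,0,0],55],[[0,0,0.045],[0,0,0],55],[[0,0,0.055],[0,0,0],55],[[-0.035,0.03,0.01],[0,0,0],30],[[-0.04,0.035,0],[0,0,0],0]]';  python3 -m jog '[[[-0.045,0.04,0],[0,0,0],0],[[-0.045,0.04,0],[0,0,0],0],[[-0.04,0.035,0],[0,0,0],0],[[0,0,0],[0,0,0],0]]';python3 fix.py
python3 - <<'E'
from h import *
shot('wrist','w17');shot('scene','s17'); st()
E
```

```text
clock: 34.42
position: [0.6118, 0.1842, 0.2153]
ee_rot: [0.144, 0.99, 0.0, 0.004]
ft_force: [1.6, 1.0, 0.5]
grip_width: 0.134
clock: 34.92
position: [0.4758, 0.3056, 0.2224]
ee_rot: [0.142, 0.99, 0.004, 0.006]
ft_force: [0.3, -0.7, -0.4]
grip_width: 0.002
jaw az 73.7 tool z [ 0.012  0.007 -1.   ] fix rotvec [-0.007  0.012  0.   ] pos [0.4758 0.3056 0.2224] j [-1.18  0.21  0.6   1.67 -0.12  1.28  0.74] F [ 0.3 -0.7 -0.4] t 34.925
t 35.02 p [0.479  0.3019 0.2224] q [0.145 0.989 0.004 0.007] F [ 0.4 -0.3  0.2] g -0.002
```

View pics/w17.png

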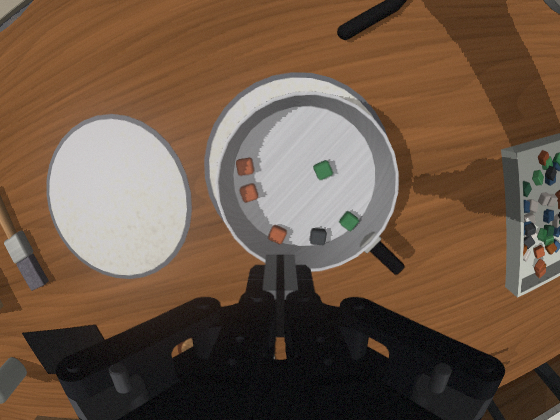

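View pics/s17.png

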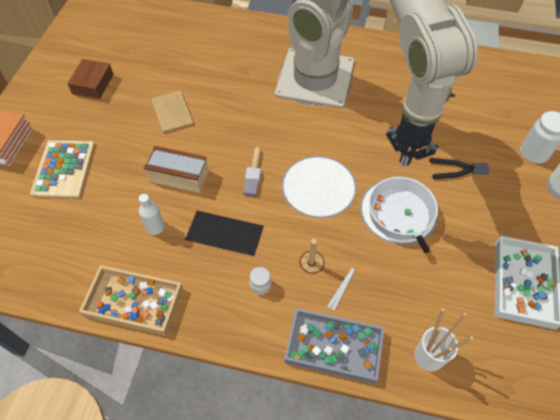

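```bash
cat > pan.py <<'E'
from h import *
from m2 import circ
def pan(f,c0):
    p,d,m=load(f);P=cloud(d,m);hsv=cv2.cvtColor(p,cv2.COLOR_RGB2HSV)
    Q=P[(np.abs(P[...,2]-.05)<.004)&(np.hypot(P[...,0]-c0[0],P[...,1]-c0[1])<.13)&(hsv[...,2]>90)]
    ctr=np.array(c0)
    for _ in range(8):
        e=np.abs(np.hypot(*(Q[:,:2]-ctr).T)-.093); ctr,r=circ(Q[e<.007])
    ang=np.arctan2(*(Q[np.abs(np.hypot(*(Q[:,:2]-ctr).T)-.093)<.007][:,:2]-ctr).T[::-1])
    k=(np.abs(P[...,2]-.045)<.008)&(hsv[...,2]<60); R=np.hypot(P[...,0]-ctr[0],P[...,1]-ctr[1]); k&=(R>.1)&(R<.155)
    h=np.median(P[k],0)[:2]-ctr if k.any() else [0,0]
    print(f,'pan',np.round(ctr,4),round(r,4),'cover',len(np.unique((ang*6).astype(int))),'/37 handle az',np.degrees(np.arctan2(h[1],h[0])))
    # wrist check
    return ctr
if __name__=='__main__':
    import sys; pan(sys.argv[1],(float(sys.argv[2]),float(sys.argv[3])))
E
python3 pan.py scene0 .472 .342; python3 pan.py side0 .472 .342; python3 pan.py s17 .48 .337
python3 - <<'E'
from h import *
m=load('w17')[2]
for u,v in((245,166),(248,193),(277,234),(318,236),(348,221),(323,170)): print(np.round(onz(m,u,v,.016,True)[:2],3))
# rim points in w17: left, top, right at z=.05
for u,v in ((219,168),(302,92),(398,176)): print('rim',np.round(onz(m,u,v,.05,True),3))
E
```

```text
scene0 pan [0.4729 0.3411] 0.0922 cover 37 /37 handle az 22.710206891078766
side0 pan [0.4707 0.343 ] 0.0922 cover 37 /37 handle az 24.358648866409037
s17 pan [0.4825 0.336 ] 0.0922 cover 37 /37 handle az 31.53043295096124
[0.445 0.277]
[0.475 0.271]
[0.53  0.288]
[0.546 0.333]
[0.538 0.371]
[0.473 0.358]
rim [0.435 0.256 0.05 ]
rim [0.387 0.355 0.05 ]
rim [0.493 0.43  0.05 ]
```

```bash
python3 -m jog '[[[0,0.008,-0.05],[-0.007,0.012,0],0],[[0,0,-0.05],[0,0,0],0],[[0,0,-0.04],[0,0,0],0],[[0,0,0],[0,0,0],0]]';python3 fix.py
```

```text
clock: 35.52
position: [0.4855, 0.3048, 0.083]
ee_rot: [0.15, 0.989, 0.001, 0.004]
ft_force: [0.1, 0.5, 0.5]
grip_width: 0.004
jaw az 72.8 tool z [ 0.008  0.    -1.   ] fix rotvec [-0.     0.008  0.   ] pos [0.4855 0.3048 0.083 ] j [-1.12  0.38  0.57  1.8  -0.23  1.02  0.81] F [0.1 0.5 0.5] t 35.525
```

```bash
python3 -m jog '[[[-0.010,0.002,-0.03],[0,0.008,0],0],[[0,0,-0.02],[0,0,0],0],[[0,0,-0.008],[0,0,0],0],[[0,0,0],[0,0,0],0]]';python3 fix.py
python3 - <<'E'
from h import *
shot('wrist','w18')
E
```

```text
clock: 36.02
position: [0.4821, 0.3063, 0.0303]
ee_rot: [0.152, 0.988, 0.003, 0.004]
ft_force: [0.3, 0.2, 0.5]
grip_width: -0.001
jaw az 72.5 tool z [ 0.008  0.005 -1.   ] fix rotvec [-0.005  0.008  0.   ] pos [0.4821 0.3063 0.0303] j [-1.1   0.45  0.54  1.84 -0.28  0.92  0.84] F [0.3 0.2 0.5] t 36.025
```

View pics/w18.png

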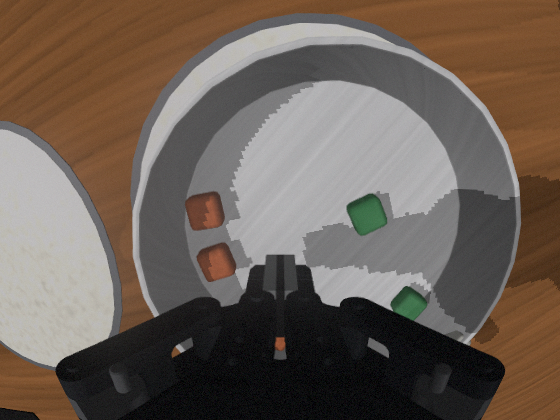

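```bash
python3 -m jog '[[[-0.010,-0.01,-0.003],[0,0.008,0],0],[[-0.003,-0.015,0],[0,0,0],0],[[-0.002,-0.012,0],[0,0,0],0]]';python3 fix.py;python3 -m jog '[[[-0.002,-0.01,0],[0,0,0],0],[[-0.002,-0.01,0],[0,0,0],0]]';python3 fix.py
```

```text
clock: 36.45
position: [0.4672, 0.2678, 0.029]
ee_rot: [0.152, 0.988, 0.004, 0.0]
ft_force: [-0.2, 0.0, -0.4]
grip_width: -0.001
jaw az 72.5 tool z [ 0.002  0.007 -1.   ] fix rotvec [-0.007  0.002 -0.   ] pos [0.4672 0.2678 0.029 ] j [-1.08  0.39  0.56  1.92 -0.27  0.9   0.88] F [-0.2  0.  -0.4] t 36.45
clock: 36.7
position: [0.4631, 0.2472, 0.0296]
ee_rot: [0.152, 0.988, 0.005, 0.001]
ft_force: [0.6, 3.6, -2.0]
grip_width: -0.001
jaw az 72.5 tool z [ 0.003  0.009 -1.   ] fix rotvec [-0.009  0.003  0.   ] pos [0.4631 0.2472 0.0296] j [-1.07  0.36  0.57  1.96 -0.26  0.88  0.9 ] F [ 0.6  3.6 -2. ] t 36.7
```

```bash
python3 -m jog '[[[-0.003,-0.018,-0.001],[-0.009,0.003,0],0],[[-0.003,-0.018,-0.001],[0,0,0],0],[[-0.003,-0.018,0],[0,0,0],0],[[-0.004,-0.018,0],[0,0,0],0],[[-0.004,-0.018,0],[0,0,0],0]]';python3 fix.py
python3 - <<'E'
from h import *
shot('scene','s19')
E
python3 pan.py s19 .46 .25
```

```text
clock: 37.33
position: [0.447, 0.1571, 0.0295]
ee_rot: [0.15, 0.989, 0.003, 0.002]
ft_force: [0.7, 3.4, -0.6]
grip_width: 0.001
jaw az 72.7 tool z [ 0.005  0.006 -1.   ] fix rotvec [-0.006  0.005  0.   ] pos [0.447  0.1571 0.0295] j [-1.    0.25  0.62  2.09 -0.2   0.85  1.01] F [ 0.7  3.4 -0.6] t 37.325
s19 pan [0.4652 0.2306] 0.0921 cover 33 /37 handle az 30.93659317916002
```

```bash
python3 -m jog '[[[-0.004,-0.018,-0.001],[-0.006,0.005,0],0],[[-0.004,-0.018,0],[0,0,0],0],[[-0.004,-0.018,0],[0,0,0],0],[[-0.004,-0.018,0],[0,0,0],0],[[-0.004,-0.018,0],[0,0,0],0]]';python3 fix.py
python3 - <<'E'
from h import *
shot('scene','s20')
shot('side','d20')
E
python3 pan.py s20 .45 .14;python3 pan.py d20 .45 .14; python3 fix.py
```

```text
clock: 38.0
position: [0.4264, 0.0622, 0.0291]
ee_rot: [0.151, 0.989, 0.001, 0.001]
ft_force: [1.6, 4.8, 0.4]
grip_width: -0.0
jaw az 72.7 tool z [ 0.001  0.002 -1.   ] fix rotvec [-0.002  0.001  0.   ] pos [0.4264 0.0622 0.0291] j [-0.9   0.16  0.7   2.19 -0.14  0.83  1.15] F [1.6 4.8 0.4] t 38.0
s20 pan [0.4473 0.1356] 0.0921 cover 32 /37 handle az 29.31971219793564
d20 pan [0.4444 0.1337] 0.0923 cover 36 /37 handle az 31.121882869235616
jaw az 72.5 tool z [ 0.     0.001 -1.   ] fix rotvec [-0.001  0.    -0.   ] pos [0.4258 0.0607 0.0289] j [-0.9   0.16  0.7   2.19 -0.14  0.83  1.15] F [-0.4  0.4  0. ] t 38.1
```

```bash
python3 -m jog '[[[-0.003,-0.012,0],[0,0,0],0],[[-0.003,-0.012,0],[0,0,0],0],[[-0.002,-0.008,0],[0,0,0],0],[[0,0,0],[0,0,0],0]]';python3 fix.py
python3 - <<'E'
from h import *
shot('scene','s21')
shot('side','d21')
E
python3 pan.py s21 .44 .1;python3 pan.py d21 .44 .1; python3 fix.py
```

```text
clock: 38.6
position: [0.4176, 0.0274, 0.029]
ee_rot: [0.152, 0.988, 0.001, 0.0]
ft_force: [0.2, -0.1, -0.8]
grip_width: -0.003
jaw az 72.5 tool z [ 0.     0.001 -1.   ] fix rotvec [-0.001  0.     0.   ] pos [0.4176 0.0274 0.029 ] j [-0.86  0.13  0.73  2.22 -0.12  0.83  1.21] F [ 0.2 -0.1 -0.8] t 38.6
s21 pan [0.4394 0.1004] 0.0921 cover 33 /37 handle az 27.955830384202567
d21 pan [0.4374 0.1018] 0.0922 cover 36 /37 handle az 30.321907356538066
jaw az 72.6 tool z [ 0.     0.001 -1.   ] fix rotvec [-0.001  0.     0.   ] pos [0.4177 0.0279 0.0289] j [-0.86  0.13  0.73  2.22 -0.12  0.83  1.21] F [ 0.1  0.3 -0.2] t 38.7
```

```bash
python3 -m jog '[[[-0.002,-0.005,0],[0,0,0],0],[[0,0,0],[0,0,0],0]]';python3 fix.py
python3 - <<'E'
from h import *
shot('scene','s22')
shot('side','d22')
E
python3 pan.py s22 .44 .1;python3 pan.py d22 .44 .1; python3 fix.py
```

```text
clock: 38.95
position: [0.4156, 0.023, 0.0289]
ee_rot: [0.151, 0.989, 0.0, 0.0]
ft_force: [0.5, 0.1, 0.2]
grip_width: 0.004
jaw az 72.6 tool z [ 0.     0.001 -1.   ] fix rotvec [-0.001  0.     0.   ] pos [0.4156 0.023  0.0289] j [-0.86  0.12  0.73  2.23 -0.11  0.83  1.21] F [0.5 0.1 0.2] t 38.95
s22 pan [0.4384 0.0956] 0.0922 cover 32 /37 handle az 27.97067405930255
d22 pan [0.4361 0.0972] 0.0922 cover 36 /37 handle az 29.546497899614597
jaw az 72.6 tool z [ 0.     0.001 -1.   ] fix rotvec [-0.001  0.     0.   ] pos [0.4157 0.0231 0.0289] j [-0.86  0.12  0.73  2.23 -0.11  0.83  1.21] F [ 0.  -0.3  0.1] t 39.05
```

```bash
python3 -m jog '[[[0.003,0.015,0],[0,0,0],0],[[0.003,0.01,0.03],[0,0,0],0],[[0.01,0,0.05],[0,0,0],0],[[0.02,0,0.05],[0,0,0],0],[[0.02,0,0.05],[0,0,0],0]]';python3 fix.py
python3 - <<'E'
from h import *
shot('wrist','w23')
E
```

```text
clock: 39.67
position: [0.4693, 0.0521, 0.2113]
ee_rot: [0.15, 0.989, -0.002, -0.003]
ft_force: [1.2, 0.5, -0.7]
grip_width: -0.003
jaw az 72.8 tool z [-0.007 -0.004 -1.   ] fix rotvec [ 0.004 -0.007  0.   ] pos [0.4693 0.0521 0.2113] j [-0.93 -0.03  0.73  1.9   0.02  1.27  1.06] F [ 1.2  0.5 -0.7] t 39.675
```

View pics/w23.png

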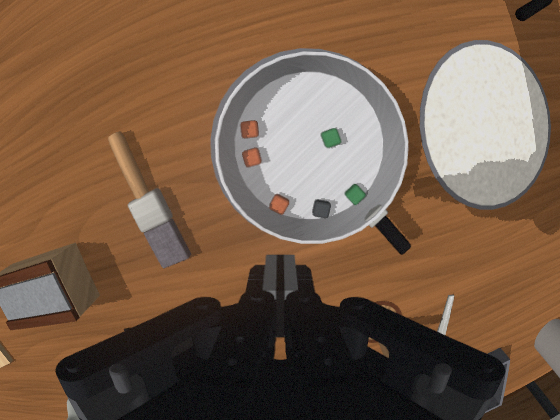

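The pan covers the spot with all six pieces inside. Next, the feeder.

```bash
python3 -m jog '[[[0.005,-0.04,0.01],[0,0,-0.18],0],[[0.005,-0.045,0.01],[0,0,-0.18],0],[[0.005,-0.045,0.01],[0,0,-0.18],0],[[0.005,-0.045,0.01],[0,0,-0.18],0],[[0.0,-0.045,0],[0,0,-0.18],0]]';python3 -m jog '[[[0.0,-0.03,0],[0,0,-0.18],0],[[0.0,-0.02,0],[0,0,-0.18],0],[[0,0,0],[0,0,0],0]]';python3 fix.py 0
python3 - <<'E'
from h import *
shot('wrist','w24');st()
E
```

```text
clock: 40.35
position: [0.4975, -0.1639, 0.2614]
ee_rot: [0.571, 0.821, 0.0, 0.003]
ft_force: [1.1, 0.4, -0.5]
grip_width: 0.001
clock: 40.72
position: [0.4983, -0.2163, 0.2614]
ee_rot: [0.714, 0.7, -0.001, 0.004]
ft_force: [0.2, 0.2, 0.5]
grip_width: 0.002
jaw az -1.1 tool z [ 0.003 -0.007 -1.   ] fix rotvec [0.007 0.003 0.02 ] pos [ 0.4983 -0.2163  0.2614] j [-0.6   0.19  1.06  1.68 -0.16  1.37  0.46] F [0.2 0.2 0.5] t 40.725
t 40.77 p [ 0.4985 -0.2151  0.2613] q [ 0.713  0.702 -0.001  0.004] F [0.1 0.1 0.9] g -0.001
```

View pics/w24.png

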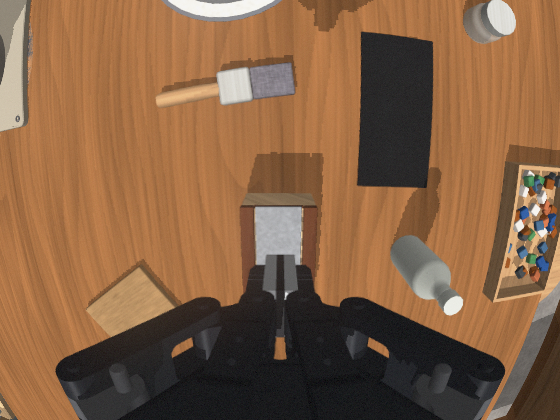

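```bash
python3 -m jog '[[[0.0,-0.045,0],[0,0,0],0],[[0.0,-0.05,0],[0,0,0],0],[[0.0,-0.05,0],[0,0,0],0],[[0.0,-0.04,0],[0,0,0],0],[[0,0,0],[0,0,0],0]]';python3 fix.py
python3 - <<'E'
from h import *
shot('wrist','w25');shot('scene','s25');st()
E
```

```text
clock: 41.4
position: [0.5047, -0.3935, 0.2591]
ee_rot: [0.7, 0.715, 0.001, 0.001]
ft_force: [-0.3, 1.0, -0.8]
grip_width: -0.003
jaw az 1.2 tool z [ 0.003 -0.    -1.   ] fix rotvec [0.    0.003 0.   ] pos [ 0.5047 -0.3935  0.2591] j [-0.1   0.49  1.    1.42 -0.42  1.45  0.91] F [-0.3  1.  -0.8] t 41.4
t 41.5 p [ 0.5064 -0.3905  0.2593] q [0.698 0.716 0.002 0.001] F [0.5 1.1 0.5] g 0.002
```

View pics/w25.png

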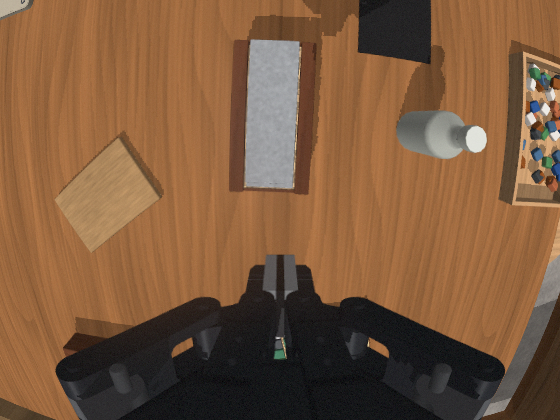

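Run:
```python
from h import *
p,d,m=load('w25')
c=cv2.cvtColor(p,cv2.COLOR_RGB2BGR)[30:205,215:335]; cv2.imwrite('pics/w25z.png',cv2.resize(c,None,fx=3.4,fy=3.4,interpolation=cv2.INTER_CUBIC))
p,d,m=load('s25')
c=cv2.cvtColor(p,cv2.COLOR_RGB2BGR)[140:195,140:215]; cv2.imwrite('pics/s25z.png',cv2.resize(c,None,fx=8,fy=8,interpolation=cv2.INTER_CUBIC))
```

```text
(no output)
```

View pics/w25z.png

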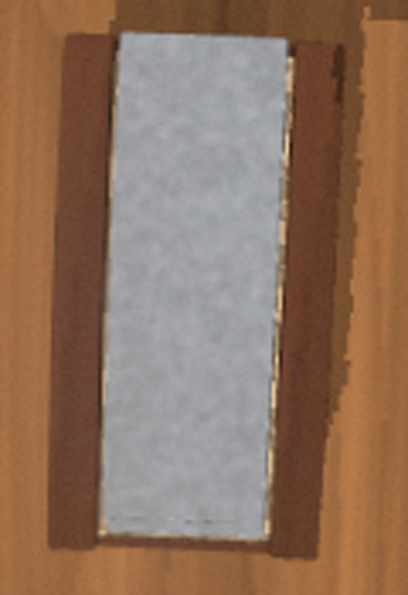

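View pics/s25z.png

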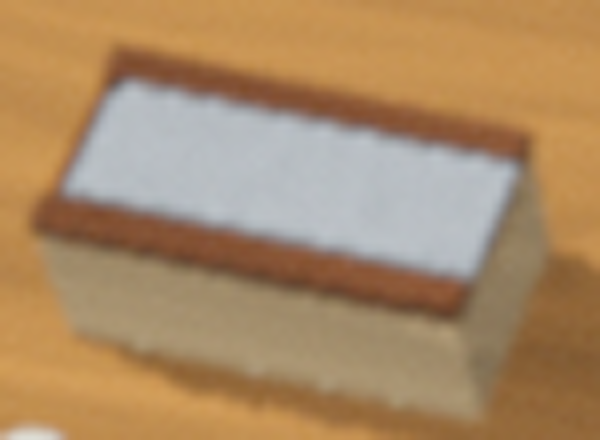

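```bash
python3 -m jog '[[[-0.005,0.02,-0.04],[0,0.003,0],0],[[-0.004,0.015,-0.05],[0,0,0],0],[[0,0,-0.05],[0,0,0],0],[[0,0,0],[0,0,0],0]]';python3 fix.py 0
```

```text
clock: 42.0
position: [0.5021, -0.3444, 0.1169]
ee_rot: [0.692, 0.722, 0.004, -0.0]
ft_force: [0.7, -0.6, 1.0]
grip_width: 0.003
jaw az 2.5 tool z [ 0.005  0.005 -1.   ] fix rotvec [-0.005  0.005 -0.044] pos [ 0.5021 -0.3444  0.1169] j [-0.18  0.53  0.94  1.68 -0.47  1.17  0.93] F [ 0.7 -0.6  1. ] t 42.0
```

```bash
python3 -m jog '[[[-0.007,-0.003,-0.025],[-0.005,0.005,-0.055],0],[[0,0,-0.012],[0,0,0],0],[[0,0,0],[0,0,0],0]]';python3 fix.py -1.3
```

```text
clock: 42.38
position: [0.4998, -0.3458, 0.0852]
ee_rot: [0.709, 0.706, 0.002, 0.003]
ft_force: [-0.4, 0.2, 0.8]
grip_width: 0.003
jaw az -0.2 tool z [ 0.007 -0.001 -1.   ] fix rotvec [ 0.001  0.007 -0.019] pos [ 0.4998 -0.3458  0.0852] j [-0.17  0.57  0.92  1.72 -0.5   1.11  0.91] F [-0.4  0.2  0.8] t 42.375
```

```bash
python3 -m jog '[[[-0.005,0,-0.010],[0.001,0.007,-0.015],0],[[0,0,-0.003],[0,0,0],0],[[0,0,0],[0,0,0],0]]';python3 fix.py -1.3; python3 -m jog '[[[0,0,-0.002],[0,0,0],0],[[0,0,-0.001],[0,0,0],0]]';python3 fix.py -1.3
```

```text
clock: 42.75
position: [0.4961, -0.3465, 0.0741]
ee_rot: [0.713, 0.701, 0.0, 0.001]
ft_force: [-0.4, -0.3, 0.9]
grip_width: 0.0
jaw az -1.0 tool z [ 0.002 -0.001 -1.   ] fix rotvec [ 0.001  0.002 -0.005] pos [ 0.4961 -0.3465  0.0741] j [-0.16  0.58  0.92  1.73 -0.51  1.09  0.9 ] F [-0.4 -0.3  0.9] t 42.75
clock: 43.0
position: [0.4963, -0.3467, 0.0713]
ee_rot: [0.713, 0.701, 0.0, 0.002]
ft_force: [0.6, 0.3, 0.7]
grip_width: 0.0
jaw az -1.0 tool z [ 0.003 -0.002 -1.   ] fix rotvec [ 0.002  0.003 -0.005] pos [ 0.4963 -0.3467  0.0713] j [-0.16  0.58  0.92  1.73 -0.52  1.09  0.91] F [0.6 0.3 0.7] t 43.0
```

```bash
python3 -m jog '[[[0,0,-0.002],[0,0,0],0],[[0,0,-0.001],[0,0,0],0]]';python3 fix.py -1.3;python3 -m jog '[[[0,0,-0.001],[0,0,0],0],[[0,0,-0.001],[0,0,0],0]]';python3 fix.py -1.3
```

```text
clock: 43.25
position: [0.4963, -0.3467, 0.0681]
ee_rot: [0.713, 0.701, 0.0, 0.002]
ft_force: [-1.4, 1.9, 8.6]
grip_width: 0.002
jaw az -1.0 tool z [ 0.003 -0.002 -1.   ] fix rotvec [ 0.002  0.003 -0.005] pos [ 0.4963 -0.3467  0.0681] j [-0.16  0.59  0.91  1.73 -0.52  1.08  0.91] F [-1.4  1.9  8.6] t 43.25
clock: 43.5
position: [0.497, -0.3472, 0.0681]
ee_rot: [0.713, 0.701, 0.001, 0.002]
ft_force: [-2.5, 2.9, 10.5]
grip_width: 0.003
jaw az -1.0 tool z [ 0.005 -0.002 -1.   ] fix rotvec [ 0.002  0.005 -0.005] pos [ 0.497  -0.3472  0.0681] j [-0.16  0.59  0.91  1.73 -0.52  1.08  0.91] F [-2.5  2.9 10.5] t 43.5
```

Contact came at a reading of 0.068 with 10 N, as expected for the 70 mm strip top. Dragging it now.

```bash
python3 -m jog '[[[0,0.008,-0.001],[0.002,0.005,0],0],[[0,0.010,-0.001],[0,0,0],0],[[0,0.010,-0.001],[0,0,0],0],[[0,0.010,-0.001],[0,0,0],0]]';python3 fix.py -1.3
python3 - <<'E'
from h import *
shot('scene','s26')
p,d,m=load('s26')
c=cv2.cvtColor(p,cv2.COLOR_RGB2BGR)[130:205,130:235]; cv2.imwrite('pics/s26z.png',cv2.resize(c,None,fx=6,fy=6,interpolation=cv2.INTER_CUBIC))
E
```

```text
clock: 44.0
position: [0.4987, -0.3139, 0.0681]
ee_rot: [0.715, 0.7, -0.0, 0.005]
ft_force: [0.4, -1.7, 7.2]
grip_width: 0.004
jaw az -1.2 tool z [ 0.007 -0.008 -1.   ] fix rotvec [ 0.008  0.007 -0.001] pos [ 0.4987 -0.3139  0.0681] j [-0.24  0.55  0.93  1.78 -0.5   1.06  0.85] F [ 0.4 -1.7  7.2] t 44.0
```

View pics/s26z.png

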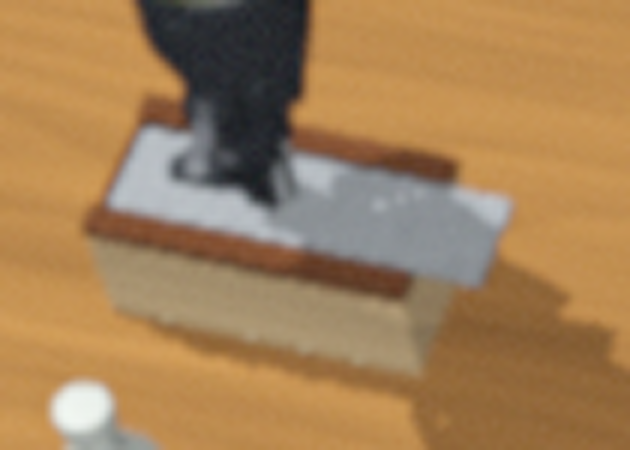

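```bash
python3 -m jog '[[[-0.001,0.009,-0.001],[0.008,0.007,0],0],[[0,0.009,-0.001],[0,0,0],0],[[0,0.008,-0.001],[0,0,0],0]]';python3 fix.py -1.3
python3 - <<'E'
from h import *
for f in('scene','side'):
    p,d,m=shot(f,f[:2]+'27'); P=cloud(d,m); hsv=cv2.cvtColor(p,cv2.COLOR_RGB2HSV)
    k=(np.abs(P[...,2]-.07)<.008)&(P[...,0]>.42)&(P[...,0]<.58)&(P[...,1]>-.45)&(P[...,1]<-.12)&(hsv[...,1]<70)&(hsv[...,2]>60)
    vs,us=np.nonzero(k); Q=np.array([onz(m,u,v,.07)[:2] for u,v in zip(us,vs)]); 
    for x0 in (.475,.485,.495,.505,.515):
        s=Q[np.abs(Q[:,0]-x0)<.004]; print(f,x0,'ymax',s[:,1].max())
p,d,m=load('si27')
c=cv2.cvtColor(p,cv2.COLOR_RGB2BGR)[130:205,320:400]; cv2.imwrite('pics/d27z.png',cv2.resize(c,None,fx=7,fy=7,interpolation=cv2.INTER_CUBIC))
E
```

```text
clock: 44.42
position: [0.4997, -0.2896, 0.0681]
ee_rot: [0.715, 0.699, 0.0, 0.003]
ft_force: [0.4, -2.0, 6.2]
grip_width: -0.002
jaw az -1.3 tool z [ 0.005 -0.004 -1.   ] fix rotvec [ 0.004  0.005 -0.   ] pos [ 0.4997 -0.2896  0.0681] j [-0.29  0.53  0.94  1.81 -0.49  1.05  0.81] F [ 0.4 -2.   6.2] t 44.425
scene 0.475 ymax -0.18120851807746138
scene 0.485 ymax -0.1792146400309297
scene 0.495 ymax -0.17899693007341114
scene 0.505 ymax -0.17878087292377734
scene 0.515 ymax -0.17954999657315043
side 0.475 ymax -0.17516405577696992
side 0.485 ymax -0.17245604483613286
side 0.495 ymax -0.1732060836166388
side 0.505 ymax -0.17578020842227915
side 0.515 ymax -0.1730524168601727
```

View pics/d27z.png

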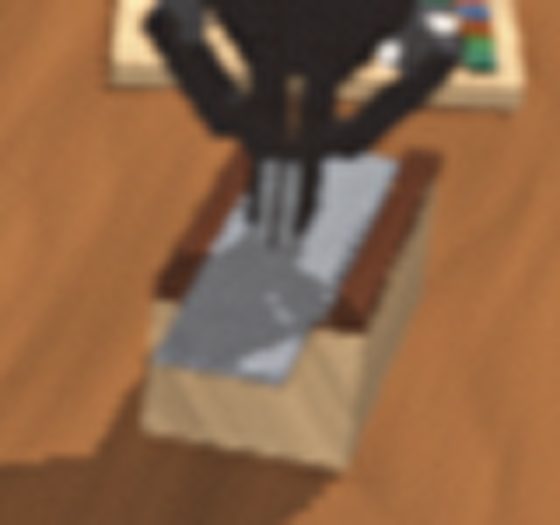

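```bash
python3 -m jog '[[[-0.001,0.005,-0.001],[0.004,0.005,0],0],[[0,0.004,-0.001],[0,0,0],0],[[0,0,0.0],[0,0,0],0],[[0,0,0.02],[0,0,0],0],[[0,0,0.03],[0,0,0],0]]';python3 fix.py -1.3
python3 - <<'E'
from h import *
for f in('scene','side'):
    p,d,m=shot(f,f[:2]+'28'); P=cloud(d,m); hsv=cv2.cvtColor(p,cv2.COLOR_RGB2HSV)
    k=(np.abs(P[...,2]-.07)<.008)&(P[...,0]>.42)&(P[...,0]<.58)&(P[...,1]>-.45)&(P[...,1]<-.12)&(hsv[...,1]<70)&(hsv[...,2]>60)
    vs,us=np.nonzero(k); Q=np.array([onz(m,u,v,.07)[:2] for u,v in zip(us,vs)]); 
    for x0 in (.485,.495,.505):
        s=Q[np.abs(Q[:,0]-x0)<.004]; print(f,x0,'ymax',s[:,1].max())
    s=Q[(Q[:,1]>-.22)&(Q[:,1]<-.19)]; print('x range of overhang',np.percentile(s[:,0],[1,99]))
    k2=(np.abs(P[...,2]-.07)<.008)&(P[...,0]>.42)&(P[...,0]<.58)&(P[...,1]>-.45)&(P[...,1]<-.12)&(hsv[...,1]>120)&(hsv[...,2]<150)
    vs,us=np.nonzero(k2); Q=np.array([onz(m,u,v,.07)[:2] for u,v in zip(us,vs)]); print('rail ymax',np.percentile(Q[:,1],[97,99,100]))
E
```

```text
clock: 45.15
position: [0.4989, -0.2812, 0.119]
ee_rot: [0.715, 0.699, -0.0, 0.0]
ft_force: [-0.7, -0.1, 0.2]
grip_width: 0.003
jaw az -1.3 tool z [ 0.    -0.001 -1.   ] fix rotvec [0.001 0.    0.   ] pos [ 0.4989 -0.2812  0.119 ] j [-0.36  0.46  1.    1.78 -0.42  1.14  0.75] F [-0.7 -0.1  0.2] t 45.15
scene 0.485 ymax -0.17092023313948715
scene 0.495 ymax -0.17073411949497416
scene 0.505 ymax -0.1723151276316036
x range of overhang [0.47692268 0.52766127]
rail ymax [-0.24020158 -0.23754232 -0.23471918]
side 0.485 ymax -0.16541821558766523
side 0.495 ymax -0.16794407790506127
side 0.505 ymax -0.16613977556974902
x range of overhang [0.47555652 0.52428594]
rail ymax [-0.22951001 -0.22621511 -0.22423117]
```

```bash
python3 -m jog '[[[0,0.03,0.01],[0,0,0],100],[[0.001,0.035,0],[0,0,0],100],[[0.001,0.026,0],[0,0,0],100],[[0,0,0],[0,0,0],100]]';python3 fix.py -1.3
python3 - <<'E'
from h import *
shot('wrist','w29');st()
E
```

```text
clock: 45.75
position: [0.5027, -0.1896, 0.1345]
ee_rot: [0.716, 0.698, 0.002, 0.004]
ft_force: [-0.4, 0.0, 0.7]
grip_width: 0.845
jaw az -1.4 tool z [ 0.008 -0.002 -1.   ] fix rotvec [0.002 0.008 0.002] pos [ 0.5027 -0.1896  0.1345] j [-0.62  0.34  1.06  1.86 -0.33  1.12  0.54] F [-0.4  0.   0.7] t 45.75
t 45.8 p [ 0.5024 -0.1908  0.1346] q [0.716 0.698 0.002 0.004] F [0.5 0.1 0.2] g 0.926
```

View pics/w29.png

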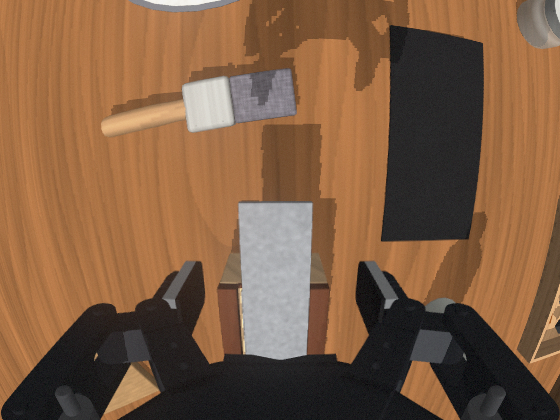

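Run:
```python
from h import *
m=load('w29')[2]
for u,v in((239.5,203),(312.5,203),(245,330),(309,330)): print(np.round(onz(m,u,v,.07,True),4))
# mat corners z=.003
for u,v in((391,25),(483,44),(470,238),(381,241)): print('mat',np.round(onz(m,u,v,.003,True),4))
```

```text
[ 0.4761 -0.1712  0.07  ]
[ 0.5247 -0.1725  0.07  ]
[ 0.473  -0.2741  0.07  ]
[ 0.5235 -0.2755  0.07  ]
mat [ 0.6041 -0.0298  0.003 ]
mat [ 0.7028 -0.0338  0.003 ]
mat [ 0.6988 -0.2305  0.003 ]
mat [ 0.5975 -0.2284  0.003 ]
```

```bash
python3 -m jog '[[[-0.002,0.003,-0.03],[0.002,0.008,0],100],[[0,0,-0.03],[0,0,0],100],[[0,0,-0.015],[0,0,0],100],[[0,0,0],[0,0,0],100]]';python3 fix.py -1.3
```

```text
clock: 46.3
position: [0.5004, -0.1923, 0.0594]
ee_rot: [0.718, 0.696, -0.0, 0.002]
ft_force: [0.4, 0.1, 0.8]
grip_width: 1.004
jaw az -1.7 tool z [ 0.002 -0.002 -1.   ] fix rotvec [0.002 0.002 0.008] pos [ 0.5004 -0.1923  0.0594] j [-0.52  0.45  0.97  1.92 -0.44  1.    0.62] F [0.4 0.1 0.8] t 46.3
```

```bash
python3 -m jog '[[[0,0.006,-0.012],[0.002,0.002,0.008],100],[[0,0,-0.004],[0,0,0],100],[[0,0,0],[0,0,0],80],[[0,0,0],[0,0,0],70]]' 40;python3 fix.py -1.3
```

```text
clock: 46.8
position: [0.5017, -0.1866, 0.0444]
ee_rot: [0.715, 0.699, 0.001, 0.001]
ft_force: [0.0, -0.2, -0.2]
grip_width: 0.697
jaw az -1.3 tool z [ 0.003 -0.001 -1.   ] fix rotvec [ 0.001  0.003 -0.001] pos [ 0.5017 -0.1866  0.0444] j [-0.51  0.47  0.95  1.93 -0.47  0.97  0.64] F [ 0.  -0.2 -0.2] t 46.8
```

```bash
python3 -m jog '[[[-0.001,0,0],[0,0,0],62],[[0,0,0],[0,0,0],50],[[0,0,0],[0,0,0],40],[[0,0,0],[0,0,0],40]]' 60;python3 fix.py -1.3
python3 - <<'E'
from h import *
st(); shot('side','d30'); shot('wrist','w30')
p,d,m=load('d30')
c=cv2.cvtColor(p,cv2.COLOR_RGB2BGR)[110:215,300:420]; cv2.imwrite('pics/d30z.png',cv2.resize(c,None,fx=6,fy=5.5,interpolation=cv2.INTER_CUBIC))
E
```

```text
clock: 47.3
position: [0.5007, -0.1867, 0.045]
ee_rot: [0.715, 0.699, 0.001, 0.001]
ft_force: [-0.9, 0.6, 0.5]
grip_width: 0.567
jaw az -1.3 tool z [ 0.003 -0.001 -1.   ] fix rotvec [ 0.001  0.003 -0.   ] pos [ 0.5007 -0.1867  0.045 ] j [-0.51  0.47  0.95  1.94 -0.46  0.97  0.63] F [-0.9  0.6  0.5] t 47.3
t 47.3 p [ 0.5007 -0.1867  0.045 ] q [0.715 0.699 0.001 0.001] F [-0.9  0.6  0.5] g 0.567
```

View pics/d30z.png

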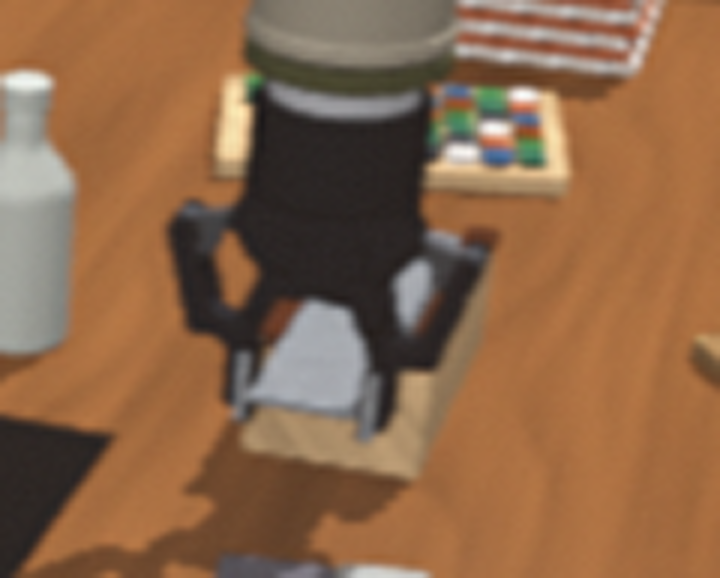

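View pics/w30.png

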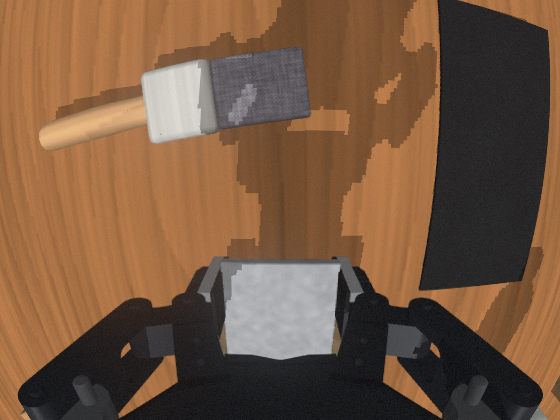

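```bash
python3 -m jog '[[[0,0,0.015],[0,0,0],40],[[0,0,0.03],[0,0,0],40],[[0,0,0.03],[0,0,0],40],[[0,0,0],[0,0,0],40]]';python3 fix.py -1.3
python3 - <<'E'
from h import *
st(); shot('side','d31')
p,d,m=load('d31')
c=cv2.cvtColor(p,cv2.COLOR_RGB2BGR)[90:215,300:420]; cv2.imwrite('pics/d31z.png',cv2.resize(c,None,fx=5,fy=4.6,interpolation=cv2.INTER_CUBIC))
E
```

```text
clock: 47.9
position: [0.5008, -0.1874, 0.1247]
ee_rot: [0.715, 0.699, 0.001, 0.002]
ft_force: [-0.4, 0.5, -0.3]
grip_width: 0.565
jaw az -1.3 tool z [ 0.004 -0.001 -1.   ] fix rotvec [0.001 0.004 0.001] pos [ 0.5008 -0.1874  0.1247] j [-0.61  0.35  1.05  1.87 -0.34  1.11  0.55] F [-0.4  0.5 -0.3] t 47.9
t 47.9 p [ 0.5008 -0.1874  0.1247] q [0.715 0.699 0.001 0.002] F [-0.4  0.5 -0.3] g 0.565
```

View pics/d31z.png

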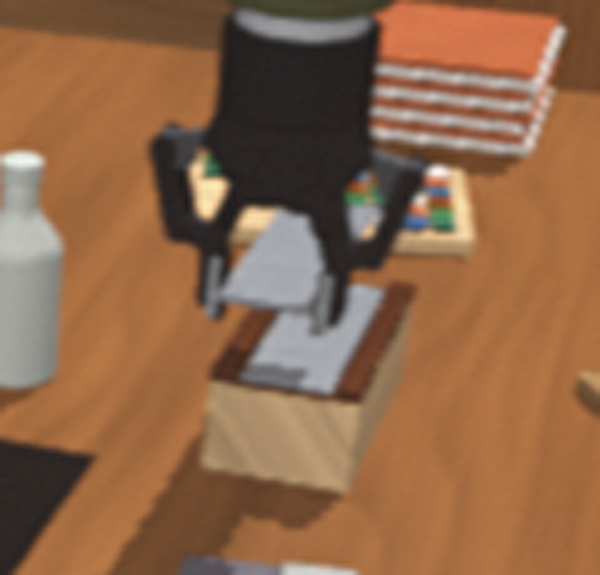

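```bash
python3 -m jog '[[[0.01,0.03,0.005],[0,0,0],40],[[0.03,0.03,0],[0,0,0],40],[[0.035,0.025,0],[0,0,0],40],[[0.035,0.02,0],[0,0,0],40],[[0.03,0.012,0],[0,0,0],40]]';python3 -m jog '[[[0.008,0,0],[0,0,0],40],[[0,0,0],[0,0,0],40]]';python3 fix.py -1.3
python3 - <<'E'
from h import *
p,d,m=shot('scene','s32'); P=cloud(d,m); st(); hsv=cv2.cvtColor(p,cv2.COLOR_RGB2HSV)
k=(P[...,2]>.08)&(P[...,2]<.2)&(P[...,0]>.6)&(P[...,0]<.7)&(P[...,1]<-.06)&(P[...,1]>-.3)&(hsv[...,1]<70)&(hsv[...,2]>90)
Q=P[k]; A=np.c_[Q[:,:2],np.ones(len(Q))]; s=np.linalg.lstsq(A,Q[:,2],rcond=None)[0]; print(len(Q),'plane',s,Q.min(0),Q.max(0),np.median(Q,0))
c=cv2.cvtColor(p,cv2.COLOR_RGB2BGR)[130:280,130:330]; cv2.imwrite('pics/s32z.png',cv2.resize(c,None,fx=3.5,fy=3.5,interpolation=cv2.INTER_CUBIC))
E
```

```text
clock: 48.58
position: [0.6407, -0.0662, 0.1258]
ee_rot: [0.716, 0.698, 0.0, -0.001]
ft_force: [0.5, -0.4, 0.6]
grip_width: 0.567
clock: 48.82
position: [0.649, -0.0655, 0.1236]
ee_rot: [0.716, 0.698, -0.001, -0.002]
ft_force: [0.0, -0.1, -0.8]
grip_width: 0.566
jaw az -1.4 tool z [-0.004  0.001 -1.   ] fix rotvec [-0.001 -0.004  0.002] pos [ 0.649  -0.0655  0.1236] j [-0.6   0.62  0.91  1.54 -0.51  1.23  0.36] F [ 0.  -0.1 -0.8] t 48.825
t 48.88 p [ 0.6487 -0.0654  0.1237] q [ 0.716  0.698 -0.001 -0.002] F [0.6 0.3 0.2] g 0.565
699 plane [-0.0292174   0.11526803  0.1834332 ] [ 0.61906858 -0.29979035  0.08321198] [ 0.68711769 -0.06005468  0.1994654 ] [ 0.64907741 -0.14854695  0.14745874]
```

View pics/s32z.png

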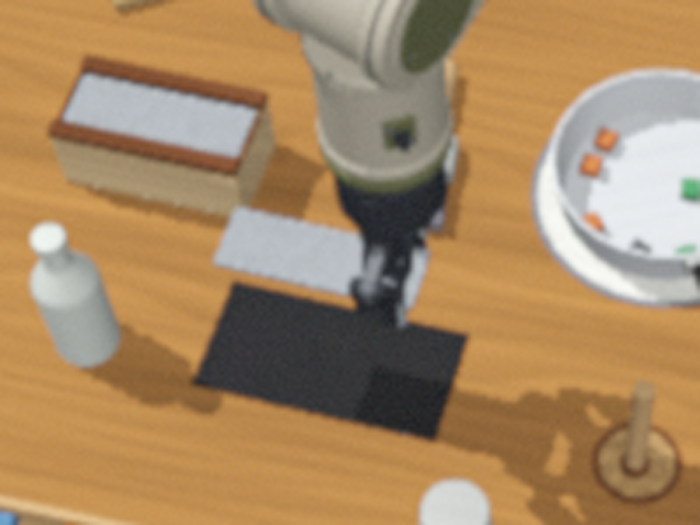

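Run:
```python
from h import *
p,d,m=load('s32'); P=cloud(d,m); hsv=cv2.cvtColor(p,cv2.COLOR_RGB2HSV)
k=(P[...,2]>.1)&(P[...,2]<.18)&(P[...,0]>.61)&(P[...,0]<.69)&(P[...,1]<-.085)&(P[...,1]>-.24)&(hsv[...,1]<50)&(hsv[...,2]>120)
k=cv2.erode(k.astype(np.uint8),np.ones((3,3)))>0
Q=P[k]
for i in range(3):
    A=np.c_[Q[:,:2],np.ones(len(Q))]; s=np.linalg.lstsq(A,Q[:,2],rcond=None)[0]; e=np.abs(A@s-Q[:,2]); Q=Q[e<.004]
print(len(Q),s,Q.min(0),Q.max(0))
```

```text
496 [0.01009536 0.00731084 0.14216777] [ 0.62346931 -0.19694544  0.14349241] [ 0.67198702 -0.09829555  0.15187579]
```

```bash
python3 -m jog '[[[0.003,-0.004,-0.03],[0,0,0],40],[[0,0,-0.035],[0,0,0],40],[[0,0,-0.025],[0,0,0],40],[[0,0,0],[0,0,0],40]]';python3 fix.py -1.3
```

```text
clock: 49.38
position: [0.6483, -0.0726, 0.0328]
ee_rot: [0.718, 0.697, -0.001, -0.002]
ft_force: [-0.1, -1.1, -0.9]
grip_width: 0.568
jaw az -1.7 tool z [-0.004  0.002 -1.   ] fix rotvec [-0.002 -0.004  0.007] pos [ 0.6483 -0.0726  0.0328] j [-0.55  0.72  0.84  1.61 -0.59  1.09  0.42] F [-0.1 -1.1 -0.9] t 49.375
```

```bash
python3 -m jog '[[[0.004,0.002,-0.01],[0.05,-0.004,0.005],40],[[0,0,-0.008],[0.05,0,0],40],[[0,0,0],[0,0,0],40]]';python3 fix.py -1.3
python3 - <<'E'
from h import *
p,d,m=shot('scene','s33'); P=cloud(d,m); hsv=cv2.cvtColor(p,cv2.COLOR_RGB2HSV)
k=(P[...,2]>.007)&(P[...,2]<.08)&(P[...,0]>.61)&(P[...,0]<.69)&(P[...,1]<-.085)&(P[...,1]>-.24)&(hsv[...,1]<50)&(hsv[...,2]>120)
k=cv2.erode(k.astype(np.uint8),np.ones((3,3)))>0
Q=P[k]
for i in range(3):
    A=np.c_[Q[:,:2],np.ones(len(Q))]; s=np.linalg.lstsq(A,Q[:,2],rcond=None)[0]; e=np.abs(A@s-Q[:,2]); Q=Q[e<.004]
print(len(Q),s,Q.min(0),Q.max(0),'z at far end',s@[.65,-.205,1],'near',s@[.65,-.06,1])
E
```

```text
clock: 49.75
position: [0.6526, -0.072, 0.0189]
ee_rot: [0.715, 0.697, 0.037, -0.036]
ft_force: [0.2, -1.1, -0.3]
grip_width: 0.57
jaw az -1.5 tool z [ 0.004  0.103 -0.995] fix rotvec [-0.104  0.004  0.003] pos [ 0.6526 -0.072   0.0189] j [-0.45  0.73  0.77  1.6  -0.67  1.1   0.51] F [ 0.2 -1.1 -0.3] t 49.75
362 [0.01415269 0.10821502 0.04202364] [ 0.62597821 -0.20521659  0.02573281] [ 0.67415407 -0.11440137  0.04127938] z at far end 0.029038802901109002 near 0.04472998112779529
```

```bash
python3 -m jog '[[[0,0,-0.01],[0,0,0],40],[[0,0,-0.006],[0,0,0],40],[[0,0,0],[0,0,0],40]]';python3 fix.py; python3 -m jog '[[[0,0,-0.002],[0,0,0],40],[[0,0,-0.001],[0,0,0],40]]';python3 fix.py
```

```text
clock: 50.18
position: [0.6537, -0.0699, 0.0036]
ee_rot: [0.714, 0.698, 0.038, -0.035]
ft_force: [0.4, -0.8, 0.5]
grip_width: 0.565
jaw az -1.3 tool z [ 0.006  0.102 -0.995] fix rotvec [-0.102  0.006 -0.   ] pos [ 0.6537 -0.0699  0.0036] j [-0.45  0.74  0.76  1.6  -0.68  1.08  0.51] F [ 0.4 -0.8  0.5] t 50.175
clock: 50.42
position: [0.6538, -0.0695, 0.0005]
ee_rot: [0.714, 0.698, 0.038, -0.034]
ft_force: [-0.0, 0.4, -0.4]
grip_width: 0.562
jaw az -1.3 tool z [ 0.005  0.102 -0.995] fix rotvec [-0.102  0.005 -0.   ] pos [ 6.538e-01 -6.950e-02  5.000e-04] j [-0.45  0.75  0.76  1.6  -0.68  1.07  0.52] F [-0.   0.4 -0.4] t 50.425
```

```bash
python3 -m jog '[[[-0.001,-0.001,-0.002],[0,0,0],40],[[0,0,-0.001],[0,0,0],40]]';python3 fix.py; python3 -m jog '[[[0,0,-0.001],[0,0,0],40],[[0,0,-0.001],[0,0,0],40]]';python3 fix.py
```

```text
clock: 50.68
position: [0.6537, -0.07, -0.001]
ee_rot: [0.714, 0.699, 0.039, -0.034]
ft_force: [-6.8, 1.1, 13.7]
grip_width: 0.566
jaw az -1.2 tool z [ 0.007  0.103 -0.995] fix rotvec [-0.103  0.007 -0.   ] pos [ 0.6537 -0.07   -0.001 ] j [-0.44  0.75  0.76  1.61 -0.69  1.07  0.52] F [-6.8  1.1 13.7] t 50.675
clock: 50.92
position: [0.6537, -0.07, -0.0009]
ee_rot: [0.714, 0.698, 0.039, -0.035]
ft_force: [-4.6, 0.8, 10.5]
grip_width: 0.567
jaw az -1.2 tool z [ 0.007  0.105 -0.994] fix rotvec [-0.105  0.007 -0.   ] pos [ 0.6537 -0.07   -0.0009] j [-0.44  0.75  0.75  1.61 -0.69  1.07  0.52] F [-4.6  0.8 10.5] t 50.925
```

Run:
```python
from h import *
p,d,m=shot('scene','s34'); P=cloud(d,m); hsv=cv2.cvtColor(p,cv2.COLOR_RGB2HSV)
k=(P[...,2]>.003)&(P[...,2]<.08)&(P[...,0]>.61)&(P[...,0]<.69)&(P[...,1]<-.085)&(P[...,1]>-.24)&(hsv[...,1]<50)&(hsv[...,2]>110)
k=cv2.erode(k.astype(np.uint8),np.ones((3,3)))>0
Q=P[k]
for i in range(3):
    A=np.c_[Q[:,:2],np.ones(len(Q))]; s=np.linalg.lstsq(A,Q[:,2],rcond=None)[0]; e=np.abs(A@s-Q[:,2]); Q=Q[e<.004]
print(len(Q),s,Q.min(0),Q.max(0),'z at far end',s@[.65,-.205,1],'near',s@[.65,-.06,1]); st()
shot('side','d34'); p=load('d34')[0]; c=cv2.cvtColor(p,cv2.COLOR_RGB2BGR)[130:250,220:360]; cv2.imwrite('pics/d34z.png',cv2.resize(c,None,fx=5,fy=5,interpolation=cv2.INTER_CUBIC))
```

```text
358 [0.0365655  0.10620663 0.00696134] [ 0.62561393 -0.2048463   0.00542237] [ 0.67571488 -0.11292672  0.02169034] z at far end 0.008956560410540585 near 0.024356521337371
t 50.98 p [ 0.6537 -0.07   -0.0009] q [ 0.714  0.698  0.039 -0.035] F [-3.7  1.7  9.7] g 0.568
```

View pics/d34z.png

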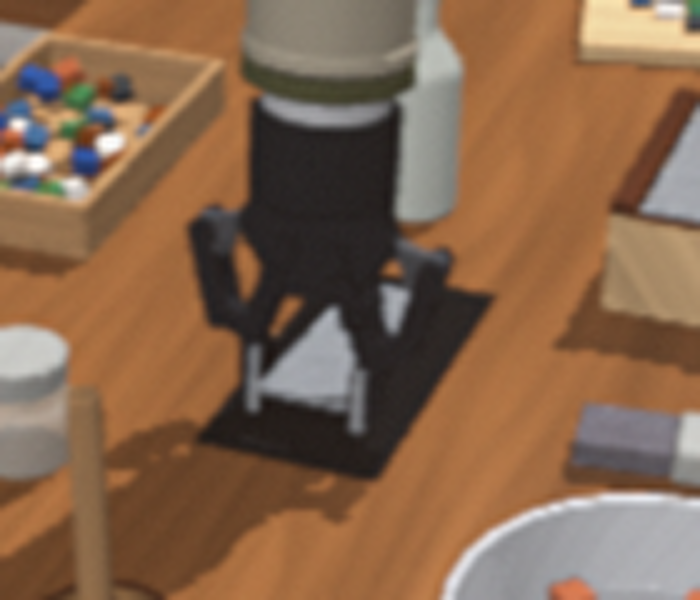

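```bash
python3 -m jog '[[[0,0,0.0],[0,0,0],62],[[0,0,0],[0,0,0],75],[[0,0,0],[0,0,0],90],[[0,0,0],[0,0,0],90]]';python3 fix.py
python3 - <<'E'
from h import *
shot('wrist','w35')
E
```

```text
clock: 51.52
position: [0.6536, -0.0705, -0.0009]
ee_rot: [0.714, 0.698, 0.039, -0.035]
ft_force: [1.0, 0.3, 0.3]
grip_width: 0.895
jaw az -1.3 tool z [ 0.008  0.105 -0.994] fix rotvec [-0.105  0.008 -0.   ] pos [ 0.6536 -0.0705 -0.0009] j [-0.44  0.75  0.75  1.61 -0.69  1.07  0.52] F [1.  0.3 0.3] t 51.525
```

View pics/w35.png

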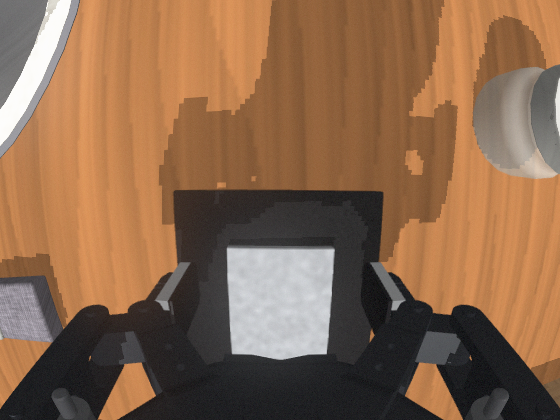

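```bash
python3 -m jog '[[[0,0,0.03],[0,0,0],90],[[0,0,0.05],[-0.05,0,0],90],[[0,0,0.06],[-0.05,0,0],90],[[-0.04,0.0,0.05],[0,0,0],90],[[-0.05,0,0.04],[0,0,0],90]]';python3 -m jog '[[[-0.05,-0.03,0.02],[0,0,0],90],[[-0.05,-0.04,0],[0,0,0],90],[[0,0,0],[0,0,0],90]]'; python3 fix.py
python3 - <<'E'
from h import *
shot('scene','s36'); shot('side','d36');shot('wrist','w36')
E
python3 pan.py s36 .437 .097;python3 pan.py d36 .437 .097
```

```text
clock: 52.2
position: [0.5642, -0.0701, 0.2283]
ee_rot: [0.715, 0.7, 0.0, 0.001]
ft_force: [-0.6, 0.6, 2.3]
grip_width: 0.9
clock: 52.58
position: [0.4712, -0.135, 0.2525]
ee_rot: [0.715, 0.699, 0.005, 0.0]
ft_force: [-0.4, 0.5, -0.6]
grip_width: 0.896
jaw az -1.4 tool z [ 0.008  0.008 -1.   ] fix rotvec [-0.008  0.008 -0.   ] pos [ 0.4712 -0.135   0.2525] j [-0.99 -0.07  1.16  1.82  0.06  1.35  0.14] F [-0.4  0.5 -0.6] t 52.575
s36 pan [0.4378 0.0953] 0.0922 cover 37 /37 handle az 27.583626654395104
d36 pan [0.4362 0.0971] 0.0923 cover 37 /37 handle az 29.303229484477068
```

View pics/s36.png

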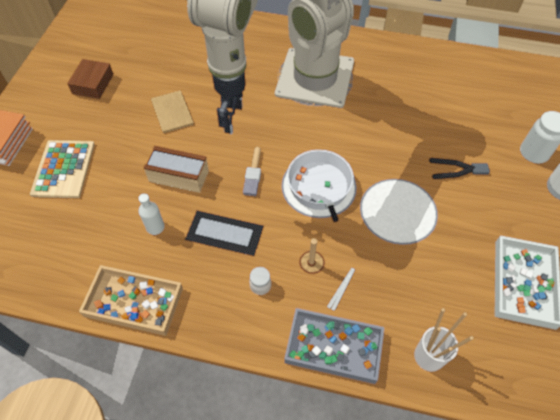

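View pics/d36.png

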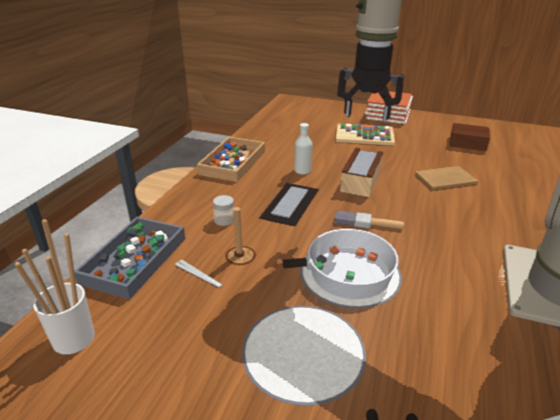

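View pics/w36.png

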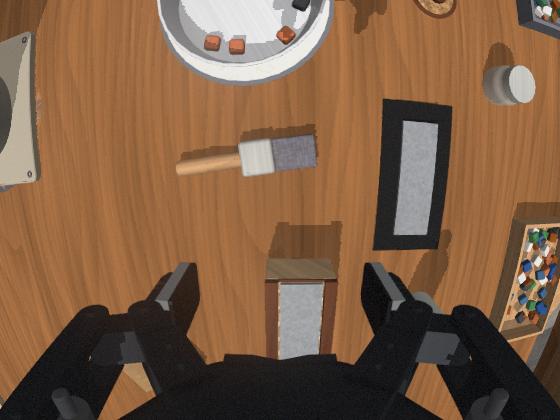

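Run:
```python
from h import *
for f in('s36','d36'):
    p,d,m=load(f);P=cloud(d,m);hsv=cv2.cvtColor(p,cv2.COLOR_RGB2HSV)
    reg=(P[...,0]>.58)&(P[...,0]<.72)&(P[...,1]>-.25)&(P[...,1]<-.01)&(P[...,2]<.02)&(P[...,2]>-.01)
    def rect(k,z):
        n,l,s,c=cv2.connectedComponentsWithStats(k.astype(np.uint8)); i=1+np.argmax(s[1:,4]); vs,us=np.nonzero(l==i)
        r=cv2.minAreaRect(np.array([onz(m,u,v,z)[:2] for u,v in zip(us,vs)],np.float32)); print(f,np.round(r[0],4),np.round(r[1],3),round(r[2],1)); return l==i
    strip=reg&(hsv[...,1]<60)&(hsv[...,2]>120); rect(reg&((hsv[...,2]<80)|strip),.003); k=rect(strip,.008); k=cv2.erode(k.astype(np.uint8),np.ones((3,3)))>0;Q=P[k];A=np.c_[Q[:,:2],np.ones(len(Q))];print('plane',np.linalg.lstsq(A,Q[:,2],rcond=None)[0],np.median(Q[:,2]))
    k=(P[...,2]>.11)&(P[...,2]<.14)&(np.hypot(P[...,0]-.69,P[...,1]-.12)<.04); print('stirrer top',np.round(np.median(P[k],0),4))
    for n,(x,y),r in (('brush',(.44,-.1),.11),('jar',(.79,.007),.05),('bottle',(.69,-.31),.05)):
        out=[]
        for g in (f,{'s36':'scene0','d36':'side0'}[f]):
            _,D,M=load(g);PP=cloud(D,M);q=PP[(np.hypot(PP[...,0]-x,PP[...,1]-y)<r)&(PP[...,2]>.008)&(PP[...,1]<.03)]; out.append(np.round(q.mean(0),4))
        print(n,*out)
```

```text
s36 [ 0.652  -0.1295] [0.194 0.094] 88.7
s36 [ 0.6522 -0.1311] [0.153 0.054] 88.1
plane [ 0.0215408   0.00102    -0.00635924] 0.007550767094402224
stirrer top [0.693  0.1223 0.1219]
brush [ 0.4968 -0.1226  0.4586] [ 0.4538 -0.0991  0.017 ]
jar [0.7911 0.0064 0.0486] [0.791  0.0065 0.0486]
bottle [ 0.6892 -0.3154  0.0837] [ 0.6894 -0.3153  0.0836]
d36 [ 0.6513 -0.1303] [0.2   0.098] 88.5
d36 [ 0.6516 -0.1308] [0.153 0.051] 88.2
plane [-0.00891009  0.00253232  0.01519437] 0.00909964303440855
stirrer top [0.687  0.1274 0.1222]
brush [ 0.4643 -0.1054  0.3486] [ 0.4421 -0.0947  0.0171]
jar [0.776  0.0158 0.0459] [0.7762 0.0159 0.0455]
bottle [ 0.6739 -0.3081  0.0744] [ 0.6737 -0.3079  0.0745]
```

```bash
python3 -c "
from workcell import manip
print(manip.hand_in())"
```

```text
the job is handed in; nothing more can be done
None
```

The job is finished and handed in at about 52.6 s on the robot's clock. I put the three loose pieces that were there into the pan and stirred about 3.3 turns, mostly 4 to 5 cm from the pan's centre. The stirrer went back upright on its coaster. I then slid the pan onto the empty spot from inside its wall, without lifting it. The top strip was slid out about 6 cm, pinched by its sides and laid on the mat.

**Last checks, from the scene and side cameras:**
- **Pan:** its centre is about 1 mm from the spot's centre, and all six pieces are inside.
- **Stirrer:** it stands upright on the coaster, a few millimetres off centre.
- **Strip:** it lies flat, within about 2 mm and 1° of the mat's middle line. The lower strip is still in the holder.
- **Jar and bottle:** they have not moved measurably.
- **Brush and tweezers:** they look untouched in the pictures. My brush measurement was spoiled because the arm was in the way, and I did not measure the tweezers.

**Things that disagreed or went wrong:**
- **Tool height:** the height the robot reports reads about 21 mm lower than the true one, so my first grasp closed above a piece. I corrected this with a gentle touch on bare table.
- **Holder's open end:** I took it to be the end facing +y. The pictures fit this, but I could not confirm it directly.
- **Stirring:** the foot once touched the pan floor at about 8 N, and the stirring moved the pan about 1 cm before I slid it.
- **Laying the strip:** the fingertips reached below the strip, so I set its far end down first and let the held end drop about 1.5 cm.

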